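Scan moss plates under sprung stage clips

TASK

Slide every glass moss plate that is present, bar end first, under the sprung clip of a bay of its own on the grey scanning stage, fully home against the end stop so that the clip snaps down behind its bar. With all of them home, press the pedal right down to its stop, hold it for about a second and let it come up to record the scan. Then draw all the plates out and lay them flat, side by side and not on top of one another, in the open aluminium tray, leaving the other things on the bench where they are.

Things in the scene. Friction and masses are not known exactly. Their poses are not given: they have to be found in the camera images.
- plate_a: Glass plate with blue handle block; 2 or 3 plates are present (absent: None). 110 x 50 mm, 5 mm thick, 0.11 kg, dark moss patches. Origin: centre of underside; x towards the leading end, z up. Leading end (x = 47 to 55 mm): round aluminium bar across, 8 mm thick, 3 mm proud of the glass. Handle: 12 mm (x) by 36 mm (y), centred at x = -41 mm, top 40 mm above the underside.
- plate_b: Glass plate with orange handle block; 2 or 3 plates are present (absent: None). 110 x 50 mm, 5 mm thick, 0.11 kg, dark moss patches. Origin: centre of underside; x towards the leading end, z up. Leading end (x = 47 to 55 mm): round aluminium bar across, 8 mm thick, 3 mm proud of the glass. Handle: 12 mm (x) by 36 mm (y), centred at x = -41 mm, top 40 mm above the underside.
- plate_c: Glass plate with red handle block; 2 or 3 plates are present (absent: None). 110 x 50 mm, 5 mm thick, 0.11 kg, dark moss patches. Origin: centre of underside; x towards the leading end, z up. Leading end (x = 47 to 55 mm): round aluminium bar across, 8 mm thick, 3 mm proud of the glass. Handle: 12 mm (x) by 36 mm (y), centred at x = -41 mm, top 40 mm above the underside.
- stage: Grey scanning stage, fixed, 200 (x) x 208 x 20 mm high. Origin: centre of underside; plates slide in along +x. Three bays centred at y = +64, 0, -64 mm, 56 mm wide between rails 8 mm high that start at x = -50 mm (tapered, full width from -20 mm). End stop, 9 mm high, face at x = 44 mm: a plate fully home has its origin at x = -11 mm, underside on the deck. Clip hinge posts at x = 85 mm, 40 mm high.
- stage_deck (a point): Centre of the stage's deck (its top face, 20 mm above the bench), axes as the stage's.
- clip_1 (a joint): Sprung clip of the bay at stage y = +64 mm, rad, grows as it lifts: 0 on an empty bay, about 0.09 riding on a plate's bar, 0.03 snapped down on the glass behind it. Round noses press at stage x = 30 mm, 3.5 mm above the empty deck; upturned lips reach to x = 3 mm, 13 mm up, so a plate pushed along the deck lifts them. Hinge at x = 85 mm. A plate needs about 3 to 12 N to go in or out.
- clip_2 (a joint): Sprung clip of the bay at stage y = 0 mm, rad, grows as it lifts: 0 on an empty bay, about 0.09 riding on a plate's bar, 0.03 snapped down on the glass behind it. Round noses press at stage x = 30 mm, 3.5 mm above the empty deck; upturned lips reach to x = 3 mm, 13 mm up, so a plate pushed along the deck lifts them. Hinge at x = 85 mm. A plate needs about 3 to 12 N to go in or out.
- clip_3 (a joint): Sprung clip of the bay at stage y = -64 mm, rad, grows as it lifts: 0 on an empty bay, about 0.09 riding on a plate's bar, 0.03 snapped down on the glass behind it. Round noses press at stage x = 30 mm, 3.5 mm above the empty deck; upturned lips reach to x = 3 mm, 13 mm up, so a plate pushed along the deck lifts them. Hinge at x = 85 mm. A plate needs about 3 to 12 N to go in or out.
- pedal_base: Yellow base of the spring pedal, fixed to the bench, 120 x 80 mm, 12 mm high. Origin: centre of its underside. The treadle is hinged at x = +45 mm, 32 mm above the bench, and slopes up towards -x.
- treadle (a joint): Treadle of the pedal, dark plate 105 x 60 mm with a black rubber pad; value in rad, 0 = up (sprung), grows as it is pressed, 0.22 = down on its stop. The force needed on the pad grows from about 5 to 11 N.
- pedal_pad (a point): Point on the top of the rubber pad where the pedal is to be pressed, 85 mm from the hinge; about 60 mm above the bench when up and 18 mm lower at the stop. Press straight down.
- tray: Open aluminium tray fixed to the bench, 176 (x) x 196 (y) mm outside, 26 mm high, walls and floor 4 mm thick. Origin: centre of its underside. It takes three plates side by side.
- tray_floor (a point): Centre of the tray's inner floor, 4 mm above the bench, axes as the tray's.
- jar: Bystander: amber jar, 60 mm across, 85 mm high; origin at the centre of its underside.
- bowl: Bystander: green bowl, 110 mm across, 50 mm high; origin at the centre of its underside.
- beaker: Bystander: white beaker, 56 mm across, 70 mm high; origin at the centre of its underside.
- notebook: Bystander: white notebook, 150 x 100 x 12 mm; origin at the centre of its underside.
- brush: Bystander: brush 160 mm long, lying flat.
- spray: Bystander: blue bottle, 56 mm across, 150 mm high; origin at the centre of its underside.
- tape_box: Bystander: small carton, 70 x 50 x 40 mm; origin at the centre of its underside.
Things that resemble listed ones, but are neither listed nor needed, are in the scene too. What is shaped like the plate_c but turquoise or yellow is not meant.

How it is judged:
On the way, in this order (a step that is already met when the one before it is completed fails the run):
1. every plate present is fully home in a bay and its clip has snapped down (x of plate_a in the frame of stage_deck between -0.015 and 0 m and y of plate_a in the frame of stage_deck between -0.09 and 0.09 m and z of each of plate_a, plate_b, plate_c in the frame of stage_deck below 0.003 m and angle between the x axis of each of plate_a, plate_b, plate_c and the x axis of stage, either way round below 0.08 rad and x of plate_b in the frame of stage_deck between -0.015 and 0 m and y of plate_b in the frame of stage_deck between -0.09 and 0.09 m and x of plate_c in the frame of stage_deck between -0.015 and 0 m and y of plate_c in the frame of stage_deck between -0.09 and 0.09 m and value of joint each of clip_1, clip_2, clip_3 below 0.055 rad), for 0.2 s.
2. the pedal is held down at its stop while all the plates are home (all of step 1 and value of joint treadle above 0.195 rad), for 0.5 s.
At the end, for the whole second after the job is handed in: Every plate present lies flat on the tray's floor (origin within 4 mm of the floor's height and inside its walls, tilt under 0.08 rad), none on another, released and at rest, and the pedal is up (under 0.04 rad) (x of plate_a in the frame of tray_floor between -0.085 and 0.085 m and y of plate_a in the frame of tray_floor between -0.095 and 0.095 m and z of each of plate_a, plate_b, plate_c in the frame of tray_floor below 0.004 m and angle between each of plate_a, plate_b, plate_c's own z axis and vertical below 0.08 rad and linear speed of each of plate_a, plate_b, plate_c below 0.02 m/s and x of plate_b in the frame of tray_floor between -0.085 and 0.085 m and y of plate_b in the frame of tray_floor between -0.095 and 0.095 m and x of plate_c in the frame of tray_floor between -0.085 and 0.085 m and y of plate_c in the frame of tray_floor between -0.095 and 0.095 m and value of joint treadle below 0.04 rad); the robot touches nothing.
It fails at once if a bystander is shoved more than 40 mm (distance of any of jar, bowl, beaker, notebook, brush, spray, tape_box from where it was at the start of the episode above 0.04 m).
Of plate_a, plate_b, plate_c only 2 to 3 are there at a start; the rules pass over those that are not, and their reading is None.
At some moment in a run one of plate_a, plate_b, plate_c may be knocked a few centimetres aside while the robot is not near it.
Once in a run the grip may slacken for a moment while it holds something.
It also fails if it takes over 210 s, if anything falls off the work surface, if the arm or the gripper's body presses on something with over 40 N, if the wrist force passes 120 N, or if a joint passes its speed limit or range.

ROBOT

A 6-joint arm with a two-finger parallel gripper is mounted at the origin on the work surface. World frame = base frame: x ahead of the robot, y to its left, z up, the work surface at z = 0. Lengths are in m, angles in rad, forces in N, time in s.
With the tool pointing down it reaches from about 0.35 to 0.975 m from the base axis. Payload 4.9 kg.
Tool frame: the origin (TCP) lies at the very end of the fingers, on their centre line; the grasp point (between the pads) lies 19 mm behind it; z points along the fingers, y is the line along which they close (so a half turn about z gives the same grasp; the last joint's range is limited). The gripper opens to 85 mm and grips with 20 to 120 N. Pads are 22 mm wide; open, the fingers measure 114 mm over their backs; the gripper's body (76 mm by 85 mm) begins 54 mm behind the grasp point. The pads swing forward as they close: fully open they stand 13 mm farther back than shut.
Start: joints at [-1.42, 0.053, 1.613, -0, 1.476, -0.119], TCP at [0.167, -0.602, 0.231] pointing down, gripper open.
Joint ranges: [-3.01, 3.01], [-1.01, 2.22], [0.06, 2.58], [-1.02, 4.17], [0.09, 2.62], [-3.14, 3.14]. Speed limits (rad/s): [2.57, 2.57, 3.14, 3.14, 3.14, 3.14].

INTERFACE

Orientations are given as a rotation vector (axis times angle).
In Python, from station import ctrl, imaging gives the robot as it stands.
- The arm moves only by the tool play_rows, never from a script. Its argument "series" is a list of rows, each a list of 3 entries, a list of its own where there are three numbers: the opening, from 0 (shut) to 1 (fully open), then the shift along the tool's x, y, z each as a share of 0.05 m, from -1 to 1, then the turn, a rotation vector about the tool's x, y, z each as a share of 8 degrees, from -1 to 1. In form: [[grip, [dx, dy, dz], [ax, ay, az]], ...]. A call has 1 to 8 rows; each row shifts and turns the commanded pose from where the row before left it, along the tool's axes as they then stand; what a row does not reach is not made up. A row lasts 1/8 s, in which the tool goes at most 62.5 mm and 10.7 degrees, less where a joint would pass 70% of its speed; a pose out of reach is approached as far as the arm can. A call with a number of a shift or a turn outside -1 to 1 is refused whole. A call with a gripper value outside its range is refused whole. The fingers move at their own pace and stop on an object; "force" is the grip in N (left out, the last holds). Time passes only in rows, so rows that do not move let the fingers close. It gives the time, the measured TCP pose, the force, the opening and the grip force at its end, in the units of the state.
- ctrl.get_obs(): the state, without advancing time (a new reading comes with each control period).
- imaging.get_image(name): name is "scene" or "side" or "wrist"; returns a dict with "color" (420x560x3 uint8, blue, green, red), "fx", "fy", "cx", "cy" (pixels), "D" ([k1, k2, p1, p2, k3] as OpenCV has them; the pictures are not rectified), "extrinsics" (4x4, takes a point from world to camera coordinates); the wrist camera has in their place "hand_eye" (4x4, takes a point from camera to tool coordinates, whose origin is the TCP and whose axes are the flange's). Camera axes: x right, y down, z forward; pixel columns grow to the right and rows downward; lengths in m; the calibration is good to about 2 mm. A picture is of the moment at which its call begins: read the wrist's pose just before it. There is no depth.
- ctrl.finish_job(): hands the job in; it is judged then, once.
The state is a dict: "t": time; "q": joint angles; "dq": joint speeds; "effort": joint torques, N m; "tool_pos": TCP position; "tool_rot": TCP orientation; "contact_force": force on the tool from outside, world axes, zero at the start; "wrist_torque": the same for the moment, N m; "opening": finger opening in m; "grip_force": force on a finger pad.
Only numpy, scipy, OpenCV 4.12 (cv2) and the standard library are available. Lean on these libraries where they do the work, as an engineer would, in place of code of your own. Each camera call takes 0.05 s, during which the arm holds its last target. There are 200 camera calls.

## Working session

There is one attempt and no reset: what is moved stays moved. The work goes in short steps, Python scripts to look and compute and a tool call to move; the robot and the scene stay as the last step left them, time stands still between calls to the robot, and variables do not carry over. Pictures are saved under pics/ and viewed, at most 14 in all, crops included, and the job is handed in when it is done.

Besides the shell and the picture viewer there is one more tool, called after "Emit:" by a JSON object that holds its "method" and its "body". play_rows: Moves the arm, as the interface text tells. Shift numbers are shares of 0.05 m and turn numbers shares of 8 degrees, none past 1 either way. Its arguments: {"type":"object","properties":{"series":{"type":"array"},"force":{"type":"number"}},"required":["series"]}

```bash
ls; mkdir -p pics
cat > h.py <<'E'
import numpy as np, cv2
from scipy.spatial.transform import Rotation as R
from station import ctrl, imaging
def cam(n):
    o=ctrl.get_obs(); im=imaging.get_image(n)
    K=np.array([[im['fx'],0,im['cx']],[0,im['fy'],im['cy']],[0,0,1]]); D=np.array(im['D'],float)
    if n=='wrist':
        T=np.eye(4); T[:3,:3]=R.from_rotvec(o['tool_rot']).as_matrix(); T[:3,3]=o['tool_pos']
        C=T@np.array(im['hand_eye'])
    else: C=np.linalg.inv(np.array(im['extrinsics']))
    return im['color'],K,D,C
def ray(c,px):
    _,K,D,C=c
    u=cv2.undistortPoints(np.array(px,float).reshape(-1,1,2),K,D).reshape(-1,2)
    d=np.c_[u,np.ones(len(u))]@C[:3,:3].T
    return C[:3,3],d
def onz(c,px,z):
    o,d=ray(c,px); return o+d*((z-o[2])/d[:,2])[:,None]
def proj(c,P):
    _,K,D,C=c; W=np.linalg.inv(C); r=cv2.Rodrigues(W[:3,:3])[0]
    return cv2.projectPoints(np.array(P,float).reshape(-1,3),r,W[:3,3],K,D)[0].reshape(-1,2)
def save(n,img,s=1): cv2.imwrite(f'pics/{n}.png',cv2.resize(img,None,fx=s,fy=s,interpolation=cv2.INTER_CUBIC))
E
python3 - <<'E'
from h import *
for n in('scene','side','wrist'):
    c=cam(n); save(n+'0',c[0],1.4 if n=='scene' else 1); print(n,c[3].round(3).tolist(),c[1][0,0])
    np.save(n+'0.npy',c[0])
o=ctrl.get_obs(); print(o['t'],o['tool_pos'],o['tool_rot'])
E
```

```text
pics
scene [[-0.317, 0.814, -0.486, 1.247], [0.948, 0.273, -0.162, 0.329], [0.001, -0.512, -0.859, 1.34], [0.0, 0.0, 0.0, 1.0]] 420.22835909757737
side [[-0.77, -0.347, 0.535, -0.399], [-0.638, 0.409, -0.653, 1.241], [0.008, -0.844, -0.536, 1.0], [0.0, 0.0, 0.0, 1.0]] 532.7377109483048
wrist [[0.265, -0.919, -0.291, 0.24], [-0.964, -0.254, -0.078, -0.581], [-0.002, 0.301, -0.954, 0.373], [0.0, 0.0, 0.0, 1.0]] 313.6165928313281
0.15 [ 0.16650139 -0.60189247  0.23032468] [-3.11145673e+00 -4.22242469e-01  3.44356689e-05]
```

View pics/scene0.png

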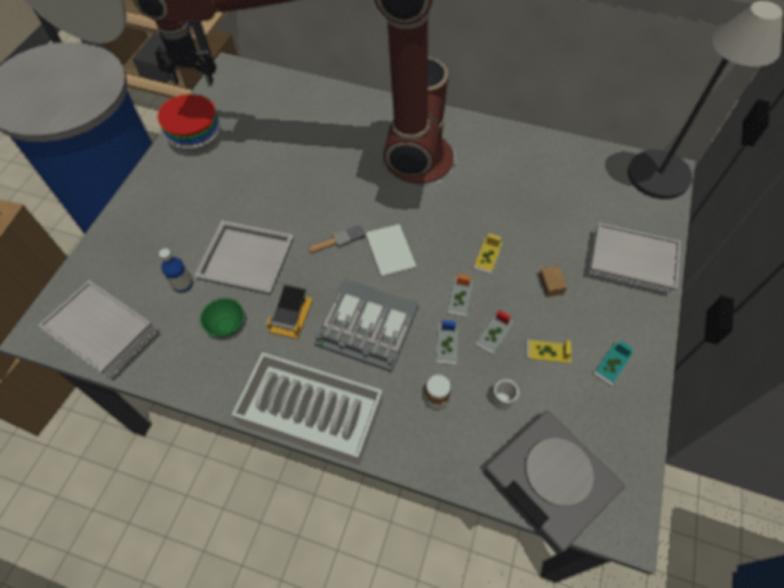

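View pics/side0.png

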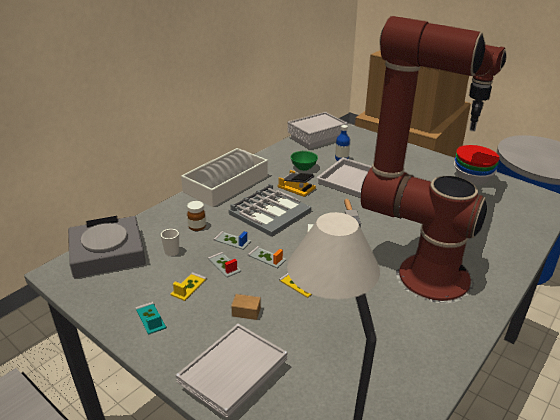

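Run:
```python
from h import *
a=np.load('scene0.npy'); save('crop1',a[150:290,130:400],2.95)
b=np.load('side0.npy'); save('crop2',b[110:330,120:390],2.7)
c=cam('scene')
L=lambda n,px,z: print(n,onz(c,np.array(px)/1.4,z).round(3).tolist())
L('tray corners',[(225,222),(292,240),(268,292),(198,262)],.026)
L('tray left',[(95,283),(158,328),(110,370),(40,325)],.03)
L('tray right',[(597,226),(681,240),(675,290),(590,260)],.03)
L('stage',[(340,283),(416,302),(398,364),(317,336)],.02)
hsv=cv2.cvtColor(c[0],cv2.COLOR_BGR2HSV)
for n,lo,hi in(('blue',105,125),('red',0,5),('red2',174,180),('orange',6,17),('yellow',19,35),('turq',80,98)):
    m=cv2.inRange(hsv,(lo,130,70),(hi,255,255)); k,l,s,ce=cv2.connectedComponentsWithStats(m)
    for i in range(1,k):
        if 15<s[i,4]<900: print(n,ce[i].round(1),s[i,4],onz(c,[ce[i]],.03)[0].round(3))
```

```text
tray corners [[0.434, -0.433, 0.026], [0.431, -0.232, 0.026], [0.604, -0.224, 0.026], [0.578, -0.44, 0.026]]
tray left [[0.723, -0.657, 0.03], [0.788, -0.437, 0.03], [0.923, -0.487, 0.03], [0.871, -0.715, 0.03]]
tray right [[0.122, 0.552, 0.03], [0.099, 0.773, 0.03], [0.266, 0.772, 0.03], [0.241, 0.552, 0.03]]
stage [[0.515, -0.059, 0.02], [0.507, 0.148, 0.02], [0.687, 0.159, 0.02], [0.679, -0.057, 0.02]]
blue [140.   98.9] 58 [ 0.176 -0.658  0.03 ]
blue [ 73.4 140.9] 19 [ 0.468 -0.796  0.03 ]
blue [123.2 191.1] 150 [ 0.617 -0.493  0.03 ]
blue [320.2 231.3] 34 [0.547 0.246 0.03 ]
red [308.9  73.8] 62 [-0.203 -0.018  0.03 ]
red [305.1  98.8] 74 [-0.05  0.01  0.03]
red [316.6 115.3] 123 [0.025 0.083 0.03 ]
red [359.  225.6] 51 [0.482 0.369 0.03 ]
orange [330.7 199.2] 50 [0.406 0.246 0.03 ]
yellow [348.9 179.8] 274 [0.301 0.289 0.03 ]
yellow [209.1 229.5] 252 [ 0.665 -0.128  0.03 ]
yellow [393.2 250.7] 346 [0.54  0.502 0.03 ]
turq [438.8 257.5] 259 [0.516 0.652 0.03 ]
```

View pics/crop1.png

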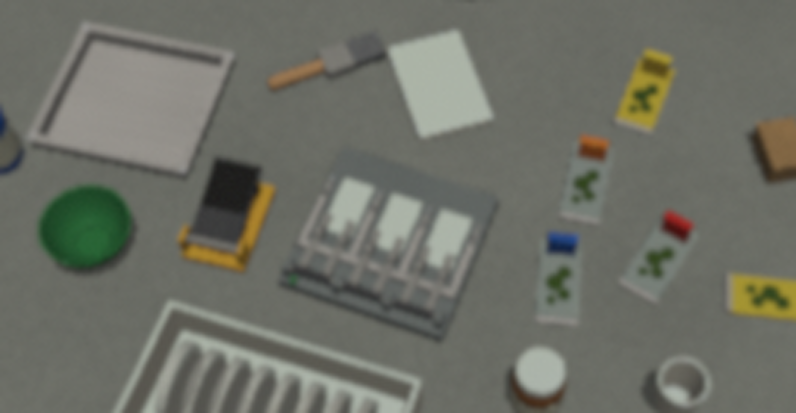

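View pics/crop2.png

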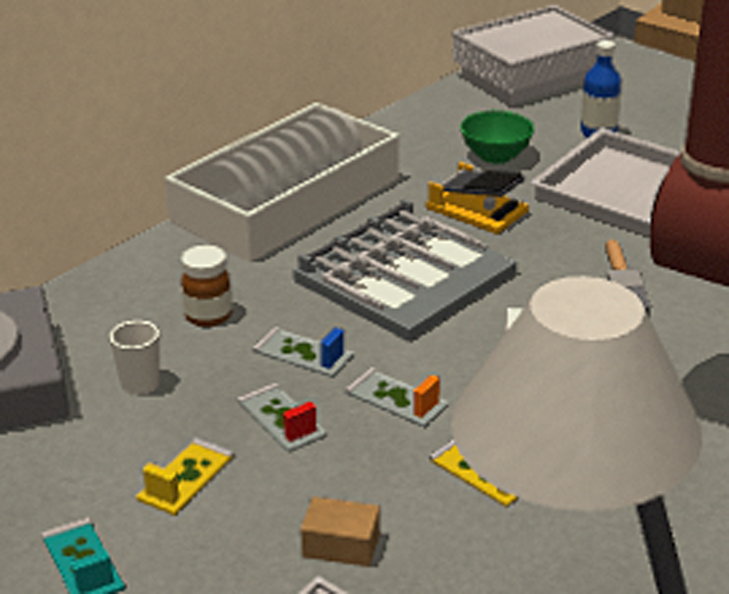

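The clear glass plates are blue (320,231), orange (331,199) and red (359,226), scene pixels. The fully yellow ones at (349,180) and (393,251) and the turquoise one at (439,257) are decoys. The solid-walled open tray at about (175,183), near (0.51,-0.33), measures 176x196, so it is the tray; the two mesh ones are taller baskets. The crop confirms this.

The stage's entry faces the robot, with the clip posts on the far side.

Emit:
{"method": "play_rows", "body": {"series": [[1,[1,0,-0.3],[0,0,-1]],[1,[1,0,-0.3],[0,0,-1]],[1,[1,0,-0.3],[0,0,-1]],[1,[1,0,-0.3],[0,0,-1]],[1,[1,0,-0.3],[0,0,-1]],[1,[1,0,-0.3],[0,0,-1]],[1,[1,0,-0.3],[0,0,-1]],[1,[1,0,-0.3],[0,0,-1]]]}}

```text
t: 1.2
tool_pos: [0.4429, -0.3395, 0.3514]
tool_rot: [-2.411, -2.013, -0.0]
contact_force: [-0.0, -0.5, 0.8]
opening: 0.0853
grip_force: 0.0
```

Emit:
{"method": "play_rows", "body": {"series": [[1,[1,0.2,0],[0,0,-1]],[1,[1,0.2,0],[0,0,-0.3]],[1,[1,0.2,0],[0,0,0]],[1,[1,0.2,0],[0,0,0]],[1,[1,0.2,0],[0,0,0]],[1,[1,0.2,0],[0,0,0]],[1,[1,0.2,0],[0,0,0]],[1,[1,0.2,0],[0,0,0]]]}}

```text
t: 2.2
tool_pos: [0.5342, 0.0573, 0.3512]
tool_rot: [2.224, 2.219, 0.0]
contact_force: [0.0, -0.8, 0.4]
opening: 0.0859
grip_force: 0.0
```

Emit:
{"method": "play_rows", "body": {"series": [[1,[1,0,0],[0,0,0]],[1,[1,0,0],[0,0,0]],[1,[0,0,0],[0,0,0]]]}}

```text
t: 2.58
tool_pos: [0.5339, 0.1583, 0.3509]
tool_rot: [-2.218, -2.223, 0.001]
contact_force: [-0.4, -0.2, -0.1]
opening: 0.0856
grip_force: 0.0
```

Run:
```python
from h import *
c=cam('wrist'); save('w1',c[0],1.4); np.save('w1.npy',c[0]); np.savez('w1c.npz',K=c[1],D=c[2],C=c[3]); print(c[3].round(3).tolist(), ctrl.get_obs()['q'])
```

```text
[[1.0, 0.001, 0.0, 0.532], [0.001, -0.954, -0.301, 0.236], [-0.0, 0.301, -0.954, 0.494], [0.0, 0.0, 0.0, 1.0]] [ 1.51810081e-01 -1.52473781e-01  1.61471910e+00 -3.98864467e-04
  1.68019181e+00  1.51510980e-01]
```

View pics/w1.png

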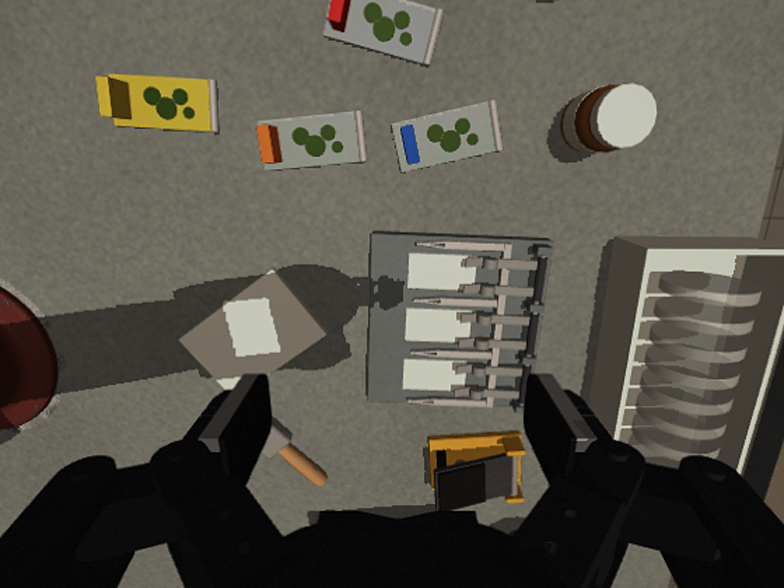

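The wrist view shows the stage's deck corners at (372,233), (368,402) and (552,240). The orange, blue and red plates are at (312,140), (447,135) and (383,30). The pedal is at (476,470).

Run:
```python
from h import *
z=np.load('w1c.npz'); c=(np.load('w1.npy'),z['K'],z['D'],z['C'])
L=lambda n,px,h: print(n,onz(c,np.array(px)/1.4,h).round(4).tolist())
g=cv2.cvtColor(c[0],cv2.COLOR_BGR2GRAY)
for n,roi in(('orange',(250,100,380,180)),('blue',(385,92,510,180)),('red',(315,0,450,72))):
    x0,y0,x1,y1=[int(v/1.4) for v in roi]; hsv=cv2.cvtColor(c[0],cv2.COLOR_BGR2HSV)
    m=np.zeros_like(g); s=c[0][y0:y1,x0:x1]
    m[y0:y1,x0:x1]=((g[y0:y1,x0:x1]>128)|((hsv[y0:y1,x0:x1,1]>90)&(hsv[y0:y1,x0:x1,2]>60)))*255
    m=cv2.morphologyEx(m,cv2.MORPH_OPEN,np.ones((3,3)))
    cn=max(cv2.findContours(m,0,2)[0],key=cv2.contourArea)
    P=onz(c,cn.reshape(-1,2),.005)[:,:2]; r=cv2.minAreaRect((P*1000).astype(np.float32)); print(n,r)
    h=((hsv[:,:,1]>150)&(m>0)).astype(np.uint8); 
    lo={'orange':(5,20),'blue':(105,128),'red':(0,4)}[n]
    h[(hsv[:,:,0]<lo[0])|(hsv[:,:,0]>lo[1])]=0
    cn=max(cv2.findContours(h,0,2)[0],key=cv2.contourArea); print('  handle',cv2.boundingRect(cn),cv2.minAreaRect((onz(c,cn.reshape(-1,2),.04)[:,:2]*1000).astype(np.float32)))
L('stage TL BL TR BR',[(371,233),(367,402),(552,240),(524,410)],.02)
L('bar o',[(359,112),(366,162)],.006);L('bar b',[(493,100),(502,151)],.006);L('bar r',[(441,9),(430,65)],.006)
```

```text
orange ((437.31231689453125, 251.546630859375), (104.1204605102539, 50.037906646728516), 4.9250688552856445)
  handle (183, 89, 18, 28) ((406.330078125, 248.06520080566406), (19.259424209594727, 35.509376525878906), 5.551623821258545)
blue ((581.104736328125, 255.63351440429688), (101.49469757080078, 50.053897857666016), 12.324323654174805)
  handle (287, 89, 13, 28) ((544.6973266601562, 247.19766235351562), (11.33321762084961, 35.04066848754883), 12.602961540222168)
red ((514.080078125, 363.3278503417969), (49.91371536254883, 101.46149444580078), 75.53649139404297)
  handle (234, 0, 12, 16) ((476.78216552734375, 363.23895263671875), (18.728105545043945, 12.07254695892334), 75.03944396972656)
stage TL BL TR BR [[0.5043, 0.1562, 0.02], [0.4958, -0.0522, 0.02], [0.7017, 0.1489, 0.02], [0.69, -0.0635, 0.02]]
bar o [[0.493, 0.2796, 0.006], [0.4993, 0.2299, 0.006]]
bar b [[0.6308, 0.2914, 0.006], [0.6436, 0.2414, 0.006]]
bar r [[0.5751, 0.3736, 0.006], [0.5654, 0.3238, 0.006]]
```

Emit:
{"method": "play_rows", "body": {"series": [[0.5,[0.89,0.11,1],[0,0,0]],[0.5,[0.89,0.11,1],[0,0,0]],[0.5,[0,0,1],[0,0,-0.77]],[0.5,[0,0,1],[0,0,-0.77]],[0.5,[0,0,1],[0,0,0]],[0.5,[0,0,0.6],[0,0,0]],[0.5,[0,0,0.6],[0,0,0]],[0.5,[0,0,0],[0,0,0]]], "force": 50}}

```text
t: 3.62
tool_pos: [0.5429, 0.2363, 0.0452]
tool_rot: [-1.973, -2.44, 0.009]
contact_force: [0.7, -0.7, 0.7]
opening: 0.0432
grip_force: 0.0
```

Run:
```python
from h import *
c=cam('wrist'); save('w2',c[0],1)
```

```text
(no output)
```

View pics/w2.png

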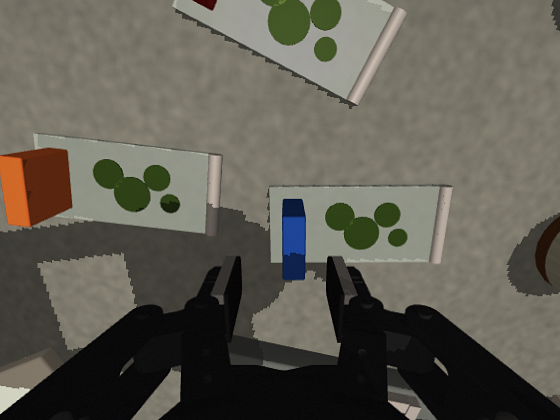

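The wrist view shows the blue handle at (292,240), midway between the fingers and aligned with them. The TCP still has to go about 10 mm further along tool x.

Emit:
{"method": "play_rows", "body": {"series": [[0.5,[0.21,0.05,0],[0,0,0]],[0.5,[0,0,0.32],[0,0,0]],[0.5,[0,0,0.3],[0,0,0]],[0,[0,0,0],[0,0,0]],[0,[0,0,0],[0,0,0]],[0,[0,0,0],[0,0,0]],[0,[0,0,0],[0,0,0]]], "force": 50}}

```text
t: 4.55
tool_pos: [0.5453, 0.2492, 0.0176]
tool_rot: [1.973, 2.444, 0.001]
contact_force: [0.4, -0.0, 0.2]
opening: 0.0109
grip_force: 51.0
```

Emit:
{"method": "play_rows", "body": {"series": [[0,[0,0,-0.6],[0,0,0]],[0,[0,0,-0.9],[0,0,0.9]],[0,[0,0,-0.7],[0,0,0.9]],[0,[-0.8,0,0],[0,0,0]],[0,[-1,0,0],[0,0,0]],[0,[-1,0,0],[0,0,0]],[0,[0,0,0],[0,0,0]]], "force": 60}}

```text
t: 5.42
tool_pos: [0.5397, 0.1067, 0.1274]
tool_rot: [2.268, 2.173, -0.0]
contact_force: [-0.3, 1.1, -0.1]
opening: 0.0105
grip_force: 61.1
```

```bash
cat >> h.py <<'E'
SC=np.array([.600,.048]);SY=np.radians(-2.2)
def S(p,c=SC,y=SY):
    a=np.array(p[:2])-c; return np.array([np.cos(y)*a[0]+np.sin(y)*a[1],-np.sin(y)*a[0]+np.cos(y)*a[1]])
def yaw(o): return np.degrees(np.arctan2(*R.from_rotvec(o['tool_rot']).as_matrix()[[1,0],0]))-90
def st():
    o=ctrl.get_obs(); print('stage xy',(S(o['tool_pos'])*1000).round(1),'z',round(o['tool_pos'][2],4),'yaw',yaw(o).round(2),'op',round(o['opening'],4),'F',np.round(o['contact_force'],1)); return o
E
python3 - <<'E'
from h import *
st(); c=cam('wrist'); save('w3',c[0],1)
E
```

```text
stage xy [-62.5  56.3] z 0.1274 yaw -2.47 op 0.0105 F [-0.3  1.1 -0.1]
```

View pics/w3.png

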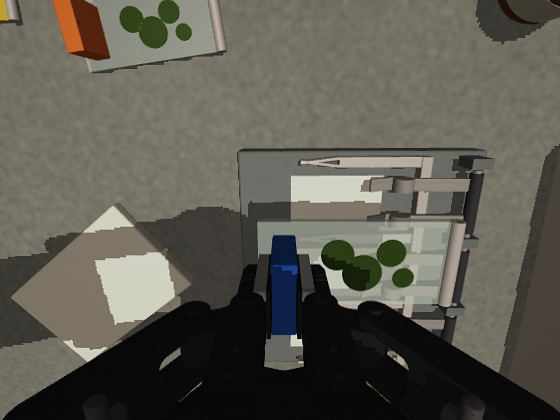

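Run:
```python
from h import *
o=ctrl.get_obs(); c=(None,)+cam('wrist')[1:]
def T(px,z):
    p=onz(c,px,z); a=p[:,:2]-np.array(o['tool_pos'])[:2]; y=np.radians(yaw(o)); return (np.c_[np.cos(y)*a[:,0]+np.sin(y)*a[:,1],-np.sin(y)*a[:,0]+np.cos(y)*a[:,1]]*1000).round(1)
print(T([(465,222),(448,306)],.114), T([(448,221),(437,305)],.118))
print('glass top edge',T([(259,221),(440,221)],.115)); print('handle top',T([(273,235),(296,235)],.15))
print('stage chk', onz(c,[(239,150),(487,150)],.02).round(4))
```

```text
[[ 95.4  21.8]
 [ 94.6 -30.3]] [[ 83.8  23.8]
 [ 85.7 -26.8]]
glass top edge [[-14.3  22.9]
 [ 81.2  22.7]]
handle top [[-5.7 29.1]
 [ 3.7 29.1]]
stage chk [[0.5054 0.1584 0.02  ]
 [0.7025 0.1504 0.02  ]]
```

Emit:
{"method": "play_rows", "body": {"series": [[0,[0.11,-0.58,0],[0,0,0]],[0,[0.11,-0.58,0],[0,0,0]],[0,[0,0,0.6],[0,0,0]],[0,[0,0,0.6],[0,0,0]],[0,[0,0,0.45],[0,0,0]],[0,[0,0,0],[0,0,0]]]}}

```text
t: 6.28
tool_pos: [0.4808, 0.1234, 0.0434]
tool_rot: [-2.261, -2.178, 0.005]
contact_force: [-0.3, -0.6, -0.6]
opening: 0.0112
grip_force: 61.1
```

```bash
sed -i 's/SC=np.array.*;SY/SC=np.array([.6005,.049]);SY/' h.py
python3 - <<'E'
from h import *
st(); c=cam('wrist'); save('w4',c[0],1)
E
```

```text
stage xy [-122.4   69.8] z 0.0434 yaw -2.12 op 0.0112 F [-0.3 -0.6 -0.6]
```

View pics/w4.png

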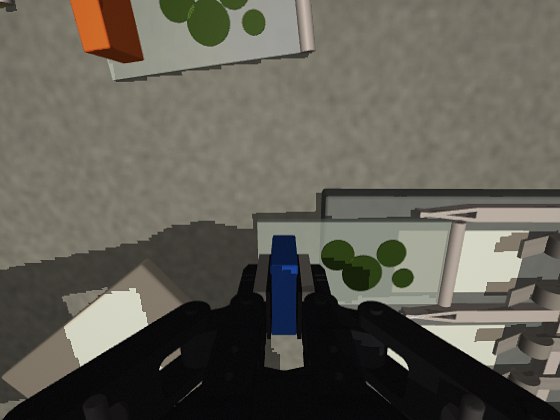

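Plate A sits slightly high in bay 1: its bar spans v 221–305 between rails at 214 and 316. I'll shift about 3.5 mm towards -y, lower it and start sliding.

Emit:
{"method": "play_rows", "body": {"series": [[0,[-0.07,0,0.04],[0,0,0]],[0,[0,0,0.06],[0,0,0]],[0,[0,0.25,0],[0,0,0]],[0,[0,0.25,0],[0,0,0]],[0,[0,0.2,0],[0,0,0]],[0,[0,0,0],[0,0,0]]]}}

```text
t: 7.08
tool_pos: [0.518, 0.1175, 0.0398]
tool_rot: [2.265, 2.177, 0.0]
contact_force: [-0.2, -0.5, -1.0]
opening: 0.0112
grip_force: 39.0
```

Run:
```python
from h import *
st()
```

```text
stage xy [-85.1  65.3] z 0.0398 yaw -2.25 op 0.0112 F [-0.2 -0.5 -1. ]
```

Emit:
{"method": "play_rows", "body": {"series": [[0,[0,0,0.03],[0,0,0]],[0,[0,0,0.02],[0,0,0]],[0,[0,0,0],[0,0,0]],[0,[0,0,0],[0,0,0]]], "force": 70}}

```text
t: 7.58
tool_pos: [0.5169, 0.1177, 0.0373]
tool_rot: [2.264, 2.178, 0.0]
contact_force: [0.8, 0.6, -1.9]
opening: 0.0105
grip_force: 72.7
```

Run:
```python
from h import *
st(); c=cam('wrist'); save('w5',c[0],1)
```

```text
stage xy [-86.2  65.4] z 0.0373 yaw -2.22 op 0.0105 F [ 0.8  0.6 -1.9]
```

View pics/w5.png

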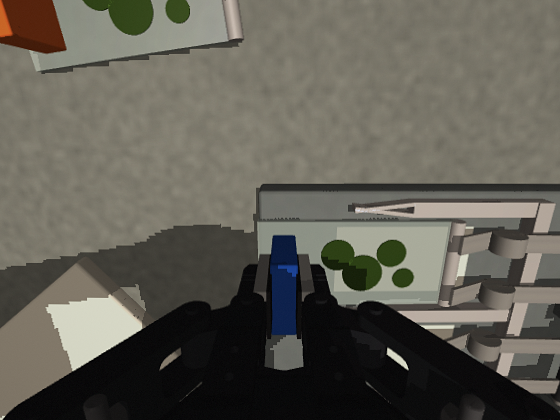

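The plate lies between its rails with the bar just under the lips at (455,265). The grip has recovered, so I'll push it home.

Emit:
{"method": "play_rows", "body": {"series": [[0,[0,0.16,0],[0,0,0]],[0,[0,0.16,0],[0,0,0]],[0,[0,0.16,0],[0,0,0]],[0,[0,0.16,0],[0,0,0]],[0,[0,0.08,0],[0,0,0]],[0,[0,0,0],[0,0,0]]]}}

```text
t: 8.38
tool_pos: [0.5514, 0.1163, 0.0368]
tool_rot: [-2.261, -2.175, 0.007]
contact_force: [-8.6, -0.1, 4.2]
opening: 0.0106
grip_force: 73.7
```

Run:
```python
from h import *
st()
```

```text
stage xy [-51.6  65.3] z 0.0368 yaw -2.22 op 0.0106 F [-8.6 -0.1  4.2]
```

Emit:
{"method": "play_rows", "body": {"series": [[0,[0,0.05,0],[0,0,0]],[0,[0,0.03,0],[0,0,0]],[0,[0,0,0],[0,0,0]]]}}

```text
t: 8.75
tool_pos: [0.5514, 0.1163, 0.0367]
tool_rot: [-2.256, -2.171, 0.019]
contact_force: [-25.0, -0.9, 17.6]
opening: 0.0104
grip_force: 75.6
```

Run:
```python
from h import *
st(); c=cam('wrist'); save('w6',c[0][150:,200:],1.6)
```

```text
stage xy [-51.7  65.4] z 0.0367 yaw -2.2 op 0.0104 F [-25.   -0.9  17.6]
```

View pics/w6.png

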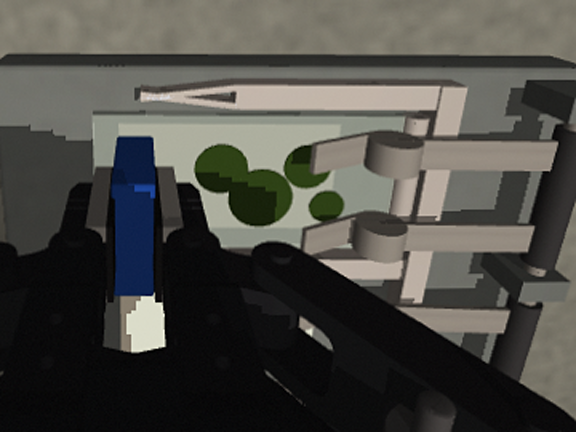

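Plate A is home: a firm stop at 25 N, with the clip noses (390,155) resting on the glass behind the bar. I'll release it and go to orange.

Emit:
{"method": "play_rows", "body": {"series": [[0,[0,-0.07,0],[0,0,0]],[0.5,[0,0,0],[0,0,0]],[0.5,[0,0,0],[0,0,0]],[0.5,[0,0,0],[0,0,0]],[0.5,[0,0,-0.6],[0,0,0]],[0.5,[0,0,-1],[0,0,0]],[0.5,[0.6,-1,-0.8],[0,0,0]],[0.5,[0.9,-1,-0.4],[0,0,0]]]}}

```text
t: 9.8
tool_pos: [0.4684, 0.1866, 0.1736]
tool_rot: [2.265, 2.173, 0.007]
contact_force: [0.6, 1.7, 0.4]
opening: 0.0425
grip_force: 0.0
```

Emit:
{"method": "play_rows", "body": {"series": [[0.5,[0.2,-0.7,0],[0,0,-0.9]],[0.5,[0,0,0],[0,0,0]],[0.5,[0,0,0],[0,0,0]]]}}

```text
t: 10.18
tool_pos: [0.4335, 0.1974, 0.1706]
tool_rot: [2.124, 2.314, 0.001]
contact_force: [0.5, 0.3, 0.2]
opening: 0.0428
grip_force: 0.0
```

```bash
cat >> h.py <<'E'
HUE={'orange':[(5,18)],'blue':[(105,128)],'red':[(0,4),(174,180)]}
def plate(c,n):
    hsv=cv2.cvtColor(c[0],cv2.COLOR_BGR2HSV); m=np.zeros(hsv.shape[:2],np.uint8)
    for a,b in HUE[n]: m|=cv2.inRange(hsv,(a,150,60),(b,255,255))
    cs=[k for k in cv2.findContours(m,0,2)[0] if cv2.contourArea(k)>40]
    for k in sorted(cs,key=cv2.contourArea)[-2:]:
        print(n,'handle px',cv2.boundingRect(k),'@.04',cv2.minAreaRect((onz(c,k.reshape(-1,2),.04)[:,:2]*1000).astype(np.float32)))
    g=((hsv[:,:,1]<45)&(hsv[:,:,2]>125)).astype(np.uint8)|cv2.inRange(hsv,(40,90,20),(75,255,180))//255|m//255
    g=cv2.morphologyEx(g,cv2.MORPH_OPEN,np.ones((3,3)))
    for k in cv2.findContours(g,0,2)[0]:
        if cv2.contourArea(k)>1500:
            r=cv2.minAreaRect((onz(c,k.reshape(-1,2),.005)[:,:2]*1000).astype(np.float32))
            if 40<min(r[1])<65 and 90<max(r[1])<130: print('  glass',np.round(r[0],1),np.round(r[1],1),round(r[2],1),cv2.boundingRect(k))
E
python3 - <<'E'
from h import *
st(); c=cam('wrist'); np.save('w7.npy',c[0]); plate(c,'orange'); plate(c,'red'); print(c[3][:3,3])
E
```

```text
stage xy [-172.6  141.9] z 0.1706 yaw 4.92 op 0.0428 F [0.5 0.3 0.2]
orange handle px (246, 120, 17, 43) @.04 ((402.765869140625, 248.36209106445312), (13.611623764038086, 35.53574752807617), 3.6914594173431396)
  glass [598.1 101.6] [ 52.7 108.2] 87.8 (373, 261, 103, 48)
  glass [514.1 362.7] [ 50.  102.3] 76.0 (330, 0, 128, 66)
red handle px (348, 0, 18, 12) @.04 ((474.7644348144531, 357.17193603515625), (12.927489280700684, 7.442715167999268), 5.219677925109863)
  glass [598.1 101.6] [ 52.7 108.2] 87.8 (373, 261, 103, 48)
  glass [514.1 362.7] [ 50.  102.3] 76.0 (330, 0, 128, 66)
[0.42539637 0.27510036 0.31336018]
```

Emit:
{"method": "play_rows", "body": {"series": [[0.5,[0.55,-0.27,0.6],[0,0,0]],[0.5,[0.52,-0.27,0.8],[0,0,0]],[0.5,[0,0,0.7],[0,0,0]],[0.5,[0,0,0.6],[0,0,0]],[0.5,[0,0,0.45],[0,0,0]],[0.5,[0,0,0],[0,0,0]]], "force": 60}}

```text
t: 10.98
tool_pos: [0.4004, 0.2473, 0.0106]
tool_rot: [-2.124, -2.312, 0.008]
contact_force: [-0.0, -0.0, 0.3]
opening: 0.0431
grip_force: 0.0
```

Emit:
{"method": "play_rows", "body": {"series": [[0,[0,0,0],[0,0,0]],[0,[0,0,0],[0,0,0]],[0,[0,0,0],[0,0,0]],[0,[0,0,0],[0,0,0]],[0,[0,0,-0.6],[0,0,0]],[0,[0,0,-1],[0,0,0.45]],[0,[0,0,-0.8],[0,0,0.44]],[0,[0,0,0],[0,0,0]]]}}

```text
t: 11.98
tool_pos: [0.4032, 0.2495, 0.1366]
tool_rot: [2.261, 2.178, 0.011]
contact_force: [0.5, -0.2, -1.0]
opening: 0.0111
grip_force: 59.5
```

```bash
cat >> h.py <<'E'
def inhand(n,dz):
    o=st(); c=cam('wrist'); z0=o['tool_pos'][2]-dz; y=np.radians(yaw(o))
    hsv=cv2.cvtColor(c[0],cv2.COLOR_BGR2HSV); m=np.zeros(hsv.shape[:2],np.uint8)
    T=lambda px,z:(lambda a:np.c_[np.cos(y)*a[:,0]+np.sin(y)*a[:,1],-np.sin(y)*a[:,0]+np.cos(y)*a[:,1]]*1000)(onz(c,px,z)[:,:2]-np.array(o['tool_pos'])[:2])
    for a,b in HUE[n]: m|=cv2.inRange(hsv,(a,150,60),(b,255,255))
    k=max(cv2.findContours(m,0,2)[0],key=cv2.contourArea).reshape(-1,2); t=k[k[:,1]<k[:,1].min()+3]
    print('handle +y edge (should be 18)',T(t,z0+.04).mean(0).round(1)); np.save('last.npy',c[0]); return c,T,z0
E
python3 - <<'E'
from h import *
c,T,z0=inhand('orange',.0106)
# glass upper edge: columns right of handle
g=cv2.GaussianBlur(c[0],(3,3),0).astype(int).sum(2)
E=[]
for u in range(330,430,20):
    col=g[120:300,u]; d=np.diff(col); v=120+int(np.argmax(np.abs(d[:130])));E.append((u,v))
print(E,T(E,z0+.005).round(1).tolist())
save('w8',c[0][100:,100:],1.6)
E
```

```text
stage xy [-204.8  192.8] z 0.1366 yaw -2.13 op 0.0111 F [ 0.5 -0.2 -1. ]
handle +y edge (should be 18) [-3.7 31.1]
[(330, 241), (350, 243), (370, 221), (390, 240), (410, 221)] [[22.5, 14.3], [32.9, 13.2], [42.2, 25.1], [53.4, 14.7], [62.6, 25.0]]
```

View pics/w8.png

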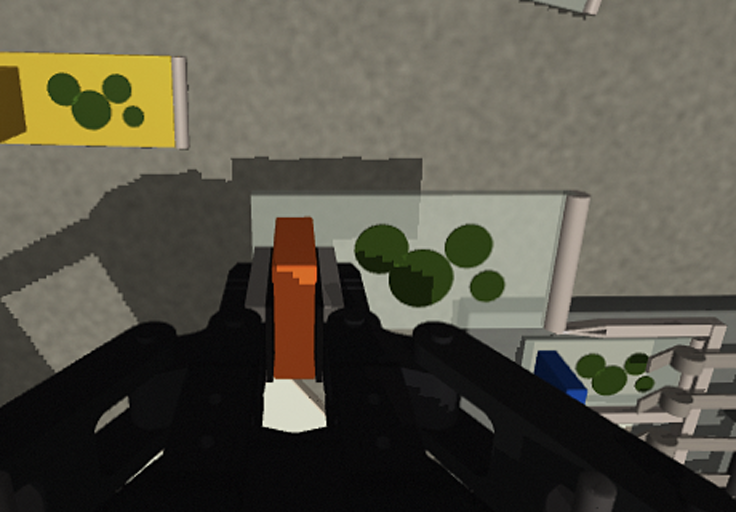

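Emit:
{"method": "play_rows", "body": {"series": [[0,[-0.6,0.33,0],[0,0,0]],[0,[-0.9,0.33,0],[0,0,0]],[0,[-0.9,0.33,0],[0,0,0]],[0,[-0.9,0.33,0],[0,0,0]],[0,[-0.55,0.33,0.5],[0,0,0]],[0,[0,0,0.7],[0,0,0]],[0,[0,0,0.7],[0,0,0]],[0,[0,0,0],[0,0,0]]]}}

```text
t: 13.02
tool_pos: [0.4745, 0.053, 0.0349]
tool_rot: [-2.26, -2.177, 0.006]
contact_force: [-0.2, 0.4, -1.4]
opening: 0.0109
grip_force: 61.5
```

Run:
```python
from h import *
st()
```

```text
stage xy [-126.    -0.8] z 0.0349 yaw -2.14 op 0.0109 F [-0.2  0.4 -1.4]
```

Emit:
{"method": "play_rows", "body": {"series": [[0,[0.015,0,0.09],[0,0,0]],[0,[0,0.2,0],[0,0,0]],[0,[0,0.2,0],[0,0,0]],[0,[0,0.2,0],[0,0,0]],[0,[0,0.2,0],[0,0,0]],[0,[0,0.2,0],[0,0,0]],[0,[0,0.2,0],[0,0,0]],[0,[0,0.2,0],[0,0,0]]], "force": 70}}

```text
t: 14.02
tool_pos: [0.5436, 0.0517, 0.0336]
tool_rot: [-2.257, -2.176, 0.01]
contact_force: [-10.7, 1.0, 14.9]
opening: 0.0108
grip_force: 72.3
```

Emit:
{"method": "play_rows", "body": {"series": [[0,[0,0.09,0],[0,0,0]],[0,[0,0.03,0],[0,0,0]],[0,[0,0,0],[0,0,0]]]}}

```text
t: 14.4
tool_pos: [0.5487, 0.0515, 0.0336]
tool_rot: [-2.256, -2.175, 0.012]
contact_force: [-16.4, 0.3, 20.2]
opening: 0.0107
grip_force: 73.0
```

Run:
```python
from h import *
st()
```

```text
stage xy [-51.9   0.5] z 0.0336 yaw -2.09 op 0.0107 F [-16.4   0.3  20.2]
```

Emit:
{"method": "play_rows", "body": {"series": [[0,[0,0,-0.04],[0,0,0]],[0,[0,0.04,0],[0,0,0]],[0,[0,0.02,0],[0,0,0]],[0,[0,0,0],[0,0,0]]]}}

```text
t: 14.9
tool_pos: [0.5487, 0.0515, 0.0336]
tool_rot: [-2.252, -2.172, 0.02]
contact_force: [-21.4, 0.7, 18.0]
opening: 0.0109
grip_force: 72.7
```

Run:
```python
from h import *
st()
```

```text
stage xy [-51.9   0.5] z 0.0336 yaw -2.08 op 0.0109 F [-21.4   0.7  18. ]
```

Emit:
{"method": "play_rows", "body": {"series": [[0,[0,-0.07,0],[0,0,0]],[0.5,[0,0,0],[0,0,0]],[0.5,[0,0,0],[0,0,0]],[0.5,[0,0,0],[0,0,0]],[0.5,[0,0,-0.8],[0,0,0]],[0.5,[0,0,-1],[0,0,0]],[0.5,[0.5,-0.3,-1],[0,0,0]],[0.5,[1,-0.3,-0.3],[0,0,0]]]}}

```text
t: 15.9
tool_pos: [0.5272, 0.127, 0.1954]
tool_rot: [2.262, 2.172, 0.01]
contact_force: [-0.4, 0.3, -0.3]
opening: 0.0429
grip_force: 0.0
```

Emit:
{"method": "play_rows", "body": {"series": [[0.5,[1,-0.3,0],[0,0,0]],[0.5,[1,-0.3,0],[0,0,0]],[0.5,[1,-0.3,0],[0,0,0]],[0.5,[0.7,0,0],[0,0,0.75]],[0.5,[0,0,0],[0,0,0.75]],[0.5,[0,0,0],[0,0,0]]]}}

```text
t: 16.65
tool_pos: [0.4867, 0.314, 0.1902]
tool_rot: [2.476, 1.934, -0.0]
contact_force: [0.2, 0.5, -1.0]
opening: 0.0427
grip_force: 0.0
```

Run:
```python
from h import *
o=st(); print(o['tool_pos']); c=cam('wrist'); plate(c,'red')
```

```text
stage xy [-123.9  260.5] z 0.1902 yaw -14.02 op 0.0427 F [ 0.2  0.5 -1. ]
[0.48671466 0.31404258 0.19020099]
red handle px (254, 118, 15, 40) @.04 ((478.47991943359375, 372.1485595703125), (35.02281188964844, 12.19077205657959), 76.50445556640625)
  glass [514.5 366.1] [ 56.1 102.3] 75.1 (249, 103, 102, 58)
```

Emit:
{"method": "play_rows", "body": {"series": [[0.5,[0.55,-0.22,0.6],[0,0,0]],[0.5,[0.52,-0.22,0.8],[0,0,0]],[0.5,[0,0,0.8],[0,0,0]],[0.5,[0,0,0.8],[0,0,0]],[0.5,[0,0,0.5],[0,0,0]],[0.5,[0,0,0],[0,0,0]]], "force": 60}}

```text
t: 17.45
tool_pos: [0.4768, 0.3692, 0.0127]
tool_rot: [-2.477, -1.931, 0.009]
contact_force: [0.3, 0.7, 0.7]
opening: 0.0424
grip_force: 0.0
```

Run:
```python
from h import *
o=st(); print(o['tool_pos'])
```

```text
stage xy [-135.9  315.2] z 0.0127 yaw -14.13 op 0.0424 F [0.3 0.7 0.7]
[0.4768436  0.36920447 0.01272184]
```

Emit:
{"method": "play_rows", "body": {"series": [[0,[0.02,0,0],[0,0,0]],[0,[0,0,0],[0,0,0]],[0,[0,0,0],[0,0,0]],[0,[0,0,0],[0,0,0]],[0,[0,0,-0.6],[0,0,0]],[0,[0,0,-1],[0,0,-0.75]],[0,[0,0,-0.8],[0,0,-0.74]],[0,[0,0,0],[0,0,0]]], "force": 70}}

```text
t: 18.45
tool_pos: [0.481, 0.3733, 0.1401]
tool_rot: [2.263, 2.177, 0.013]
contact_force: [0.2, 0.1, -1.3]
opening: 0.0106
grip_force: 70.9
```

Run:
```python
from h import *
c,T,z0=inhand('red',.0127)
g=cv2.GaussianBlur(c[0],(3,3),0).astype(int).sum(2)
for u in (290+np.arange(0,150,25)):
    d=np.abs(g[204:240,u]-g[200:236,u]); v=202+int(np.argmax(d)); print(u,v,T([(u,v)],z0+.005).round(1).tolist(),d.max())
h=cv2.cvtColor(c[0],cv2.COLOR_BGR2HSV); 
save('w9',c[0][100:,100:],1.6)
```

```text
stage xy [-131.9  319.5] z 0.1401 yaw -2.23 op 0.0106 F [ 0.2  0.1 -1.3]
handle +y edge (should be 18) [-1.6 31.8]
290 232 [[2.0, 18.5]] 330
315 218 [[14.7, 26.1]] 214
340 237 [[28.0, 15.7]] 296
365 219 [[40.2, 25.5]] 200
390 236 [[54.0, 16.1]] 349
415 219 [[66.0, 25.4]] 202
```

View pics/w9.png

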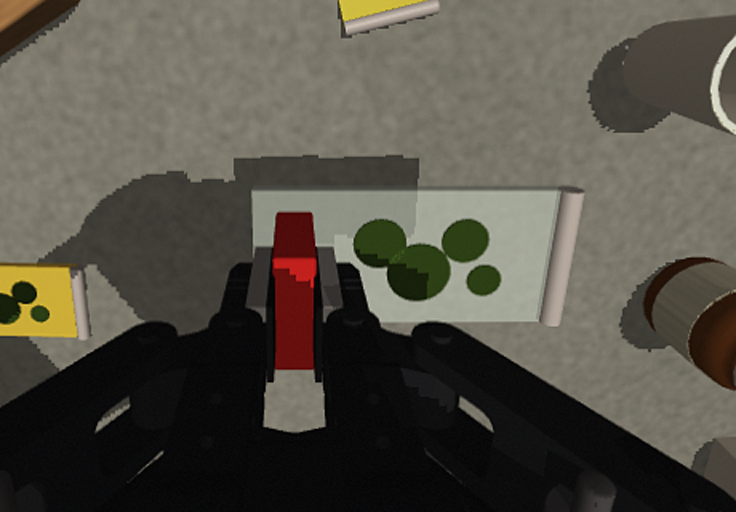

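Plate C is held straight with its edge at +25.5 mm, so it is offset about +0.7 mm. I'll carry it to bay 3.

Emit:
{"method": "play_rows", "body": {"series": [[0,[-0.7,0.02,0],[0,0,0]],[0,[-1,0.02,0],[0,0,0]],[0,[-1,0.02,0],[0,0,0]],[0,[-1,0.02,0],[0,0,0]],[0,[-1,0.02,0],[0,0,0]],[0,[-1,0.02,0],[0,0,0]],[0,[-1,0.02,0],[0,0,0]],[0,[-0.7,0.02,0],[0,0,0]]]}}

```text
t: 19.5
tool_pos: [0.4704, 0.0002, 0.1326]
tool_rot: [-2.264, -2.173, 0.004]
contact_force: [0.3, -0.2, -1.8]
opening: 0.0105
grip_force: 70.8
```

Emit:
{"method": "play_rows", "body": {"series": [[0,[-0.28,0,0],[0,0,0]],[0,[0,0,0.7],[0,0,0]],[0,[0,0,0.7],[0,0,0]],[0,[0,0,0.6],[0,0,0]],[0,[0,0,0],[0,0,0]]]}}

```text
t: 20.12
tool_pos: [0.4725, -0.0116, 0.0361]
tool_rot: [-2.263, -2.178, -0.0]
contact_force: [-2.2, -0.5, 6.1]
opening: 0.0105
grip_force: 75.1
```

Run:
```python
from h import *
st()
```

```text
stage xy [-125.6  -65.4] z 0.0361 yaw -2.2 op 0.0105 F [-2.2 -0.5  6.1]
```

Emit:
{"method": "play_rows", "body": {"series": [[0,[0.015,0,-0.04],[0,0,0]],[0,[0,0.2,0],[0,0,0]],[0,[0,0.2,0],[0,0,0]],[0,[0,0.2,0],[0,0,0]],[0,[0,0.2,0],[0,0,0]],[0,[0,0.2,0],[0,0,0]],[0,[0,0.2,0],[0,0,0]],[0,[0,0.2,0],[0,0,0]]]}}

```text
t: 21.12
tool_pos: [0.5403, -0.0139, 0.0366]
tool_rot: [-2.261, -2.175, 0.006]
contact_force: [-3.3, -0.1, 0.2]
opening: 0.0104
grip_force: 73.9
```

Emit:
{"method": "play_rows", "body": {"series": [[0,[0,0.09,0],[0,0,0]],[0,[0,0.06,0],[0,0,0]],[0,[0,0.02,0],[0,0,0]],[0,[0,0,0],[0,0,0]]]}}

```text
t: 21.62
tool_pos: [0.5462, -0.0142, 0.0366]
tool_rot: [-2.258, -2.173, 0.012]
contact_force: [-15.3, -1.4, 7.9]
opening: 0.0102
grip_force: 75.2
```

Run:
```python
from h import *
st()
```

```text
stage xy [-51.8 -65.3] z 0.0366 yaw -2.19 op 0.0102 F [-15.3  -1.4   7.9]
```

Emit:
{"method": "play_rows", "body": {"series": [[0,[0,-0.07,0],[0,0,0]],[0.5,[0,0,0],[0,0,0]],[0.5,[0,0,0],[0,0,0]],[0.5,[0,0,0],[0,0,0]],[0.5,[0,0,-0.8],[0,0,0]],[0.5,[0,0,-1],[0,0,0]],[0.5,[-0.3,0.5,-1],[0,0,0]],[0.5,[-0.3,0.5,-0.5],[0,0,0]]]}}

```text
t: 22.62
tool_pos: [0.598, -0.0468, 0.2071]
tool_rot: [2.26, 2.175, 0.006]
contact_force: [1.6, 0.6, 0.4]
opening: 0.0426
grip_force: 0.0
```

Emit:
{"method": "play_rows", "body": {"series": [[0.2,[0,0,0],[0,0,0]],[0.2,[0,0,0],[0,0,0]],[0.2,[0,0,0],[0,0,0]]]}}

```text
t: 23.0
tool_pos: [0.5941, -0.0456, 0.2002]
tool_rot: [-2.261, -2.176, 0.003]
contact_force: [-0.7, -0.7, 0.2]
opening: 0.017
grip_force: 0.0
```

Run:
```python
from h import *
o=st(); c=cam('wrist'); save('w10',c[0],1.4); np.save('w10.npy',c[0]); np.savez('w10c.npz',K=c[1],D=c[2],C=c[3])
p=lambda x,y,z:(lambda w:[w[0],w[1],z])(SC+np.array([[np.cos(SY),-np.sin(SY)],[np.sin(SY),np.cos(SY)]])@[x,y])
for y in(.064,0,-.064):
    print('pred handle top corners home', (proj(c,[p(-.046,y+.018,.06),p(-.058,y-.018,.06)])*1.4).round().tolist(), 'trailing corner',(proj(c,[p(-.066,y+.025,.025),p(-.066,y-.025,.025)])*1.4).round().tolist())
```

```text
stage xy [ -2.8 -94.7] z 0.2002 yaw -2.2 op 0.017 F [-0.7 -0.7  0.2]
pred handle top corners home [[322.0, -30.0], [304.0, 43.0]] trailing corner [[299.0, -20.0], [303.0, 68.0]]
pred handle top corners home [[327.0, 95.0], [310.0, 158.0]] trailing corner [[305.0, 91.0], [309.0, 168.0]]
pred handle top corners home [[332.0, 204.0], [316.0, 259.0]] trailing corner [[310.0, 189.0], [314.0, 258.0]]
```

View pics/w10.png

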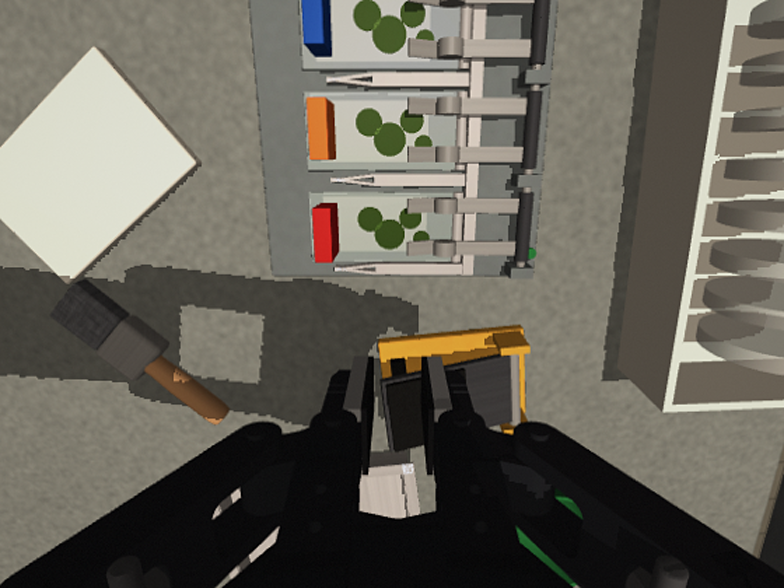

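All three plates are home and flat, with handles at (316,25), (320,128) and (325,233), matching the predictions. The clip noses sit behind the bars. The pedal base's top edge runs (379,340)–(524,327), with the hinge on the right and the pad on the left.

Run:
```python
from h import *
z=np.load('w10c.npz'); c=(np.load('w10.npy'),z['K'],z['D'],z['C'])
a,b=onz(c,np.array([(379,341),(524,327)])/1.4,.012)[:,:2]
d=b-a; print('edge',a,b,np.linalg.norm(d)); d/=np.linalg.norm(d); n=np.array([d[1],-d[0]])
C=(a+b)/2+.04*n; print('centre',C,'yaw',np.degrees(np.arctan2(d[1],d[0])),'pad',C-.040*d)
print('treadle tip edge pts',onz(c,np.array([(384,381),(396,453)])/1.4,.063).round(4))
s=cam('scene'); hsv=cv2.cvtColor(s[0],cv2.COLOR_BGR2HSV); 
print('pad proj in scene (x1.4)',proj(s,[[*(C-.040*d),.06],[*(C),.012]])*1.4)
# rows: from TCP
o=ctrl.get_obs(); print(S(C-.04*d)-S(o['tool_pos']))
```

```text
edge [ 0.57479046 -0.11154821] [ 0.69282991 -0.1038188 ] 0.11829225230634266
centre [ 0.63642385 -0.14759802] yaw 3.746466478309535 pad [ 0.59650933 -0.15021169]
treadle tip edge pts [[ 0.58   -0.1205  0.063 ]
 [ 0.5861 -0.1819  0.063 ]]
pad proj in scene (x1.4) [[293.55905203 290.75155976]
 [290.96027091 313.26155335]]
[ 0.00602816 -0.10441997]
```

Emit:
{"method": "play_rows", "body": {"series": [[0,[-0.7,0.06,0],[0,0,0]],[0,[-0.7,0.06,0],[0,0,0]],[0,[-0.68,0.05,0.4],[0,0,0]],[0,[0,0,0.8],[0,0,0]],[0,[0,0,0.8],[0,0,0]],[0,[0,0,0.5],[0,0,0]],[0,[0,0,0],[0,0,0]]]}}

```text
t: 23.98
tool_pos: [0.5975, -0.1494, 0.0739]
tool_rot: [-2.259, -2.174, 0.004]
contact_force: [-0.0, -0.0, 0.5]
opening: -0.0005
grip_force: 0.0
```

Now press: 14 mm to the pad, 18 mm of travel, plus a small overshoot.

Emit:
{"method": "play_rows", "body": {"series": [[0,[0,0,0.25],[0,0,0]],[0,[0,0,0.2],[0,0,0]],[0,[0,0,0.15],[0,0,0]],[0,[0,0,0.08],[0,0,0]],[0,[0,0,0.04],[0,0,0]],[0,[0,0,0],[0,0,0]]]}}

```text
t: 24.72
tool_pos: [0.6001, -0.151, 0.0434]
tool_rot: [2.264, 2.178, -0.002]
contact_force: [-6.2, 0.4, 9.7]
opening: 0.0
grip_force: 4.8
```

Emit:
{"method": "play_rows", "body": {"series": [[0,[0,0,0.06],[0,0,0]],[0,[0,0,0.04],[0,0,0]],[0,[0,0,0],[0,0,0]]]}}

```text
t: 25.1
tool_pos: [0.6007, -0.1512, 0.0409]
tool_rot: [2.263, 2.178, -0.002]
contact_force: [-10.9, 2.3, 20.0]
opening: 0.0002
grip_force: 10.2
```

Emit:
{"method": "play_rows", "body": {"series": [[0,[0,0,0.06],[0,0,0]],[0,[0,0,0],[0,0,0]],[0,[0,0,0],[0,0,0]],[0,[0,0,0],[0,0,0]],[0,[0,0,0],[0,0,0]],[0,[0,0,0],[0,0,0]],[0,[0,0,0],[0,0,0]],[0,[0,0,0],[0,0,0]]]}}

```text
t: 26.1
tool_pos: [0.6008, -0.1512, 0.0406]
tool_rot: [-2.263, -2.178, 0.003]
contact_force: [-17.6, 4.0, 33.9]
opening: 0.0001
grip_force: 16.9
```

The pedal is at its stop: stiff, 34 N, no further motion, held for more than a second. I'll let it up and look at the tray.

Emit:
{"method": "play_rows", "body": {"series": [[0,[0,0,-0.5],[0,0,0]],[0,[0,0,-1],[0,0,0]],[0,[0,0,-1],[0,0,0]],[0.5,[-0.6,-0.2,-1],[0,0,0]],[0.5,[-1,-0.2,-1],[0,0,0]],[0.5,[-1,-0.2,-0.5],[0,0,0]],[0.5,[-1,-0.2,0],[0,0,0]],[0.5,[-1,-0.2,0],[0,0,0]]]}}

```text
t: 27.1
tool_pos: [0.5426, -0.3739, 0.2785]
tool_rot: [2.262, 2.176, 0.001]
contact_force: [-0.0, 1.3, -0.9]
opening: 0.0431
grip_force: 0.0
```

Emit:
{"method": "play_rows", "body": {"series": [[0.5,[-1,-0.2,0],[0,0,0]],[0.5,[0,0,0],[0,0,0]],[0.5,[0,0,0],[0,0,0]]]}}

```text
t: 27.48
tool_pos: [0.5309, -0.4216, 0.2772]
tool_rot: [-2.264, -2.178, -0.001]
contact_force: [-0.4, -0.3, -0.4]
opening: 0.0424
grip_force: 0.0
```

Run:
```python
from h import *
o=st(); print(o['tool_pos']); c=cam('wrist'); save('w11',c[0],1.4); np.save('w11.npy',c[0]); np.savez('w11c.npz',K=c[1],D=c[2],C=c[3])
```

```text
stage xy [ -51.5 -472.9] z 0.2772 yaw -2.23 op 0.0424 F [-0.4 -0.3 -0.4]
[ 0.53090379 -0.42157884  0.27718083]
```

View pics/w11.png

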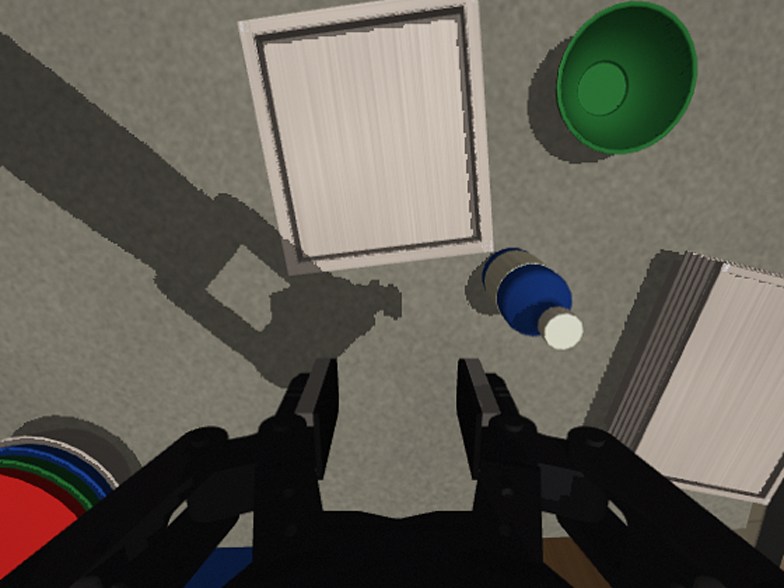

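The tray's rim corners are at about (240,22), (288,274) and (492,250).

Run:
```python
from h import *
z=np.load('w11c.npz'); c=(np.load('w11.npy'),z['K'],z['D'],z['C'])
P=onz(c,np.array([(240,22),(288,274),(492,250),(478,1)])/1.4,.026)[:,:2]; print(P.round(4))
F=onz(c,np.array([(300,260),(473,241),(265,43),(462,20)])/1.4,.004)[:,:2]; print('floor',F.round(4))
u=P[0]-P[1]; v=P[2]-P[1]; print(np.linalg.norm(u),np.linalg.norm(v),'yaw',np.degrees(np.arctan2(-u[0],u[1])),np.degrees(np.arctan2(v[1],v[0])))
C=(P[0]+P[2])/2; ty=np.arctan2(-u[0],u[1]); print('C',C, F.mean(0))
s=cam('scene'); plate(s,'blue'); print('pedal pad hue check done')
ex=np.array([np.cos(ty),np.sin(ty)]);ey=np.array([-np.sin(ty),np.cos(ty)])
for k in(.061,0,-.061): print(k,'handle',(C+k*ey-.041*ex).round(4),'stage',(S(C+k*ey-.041*ex)*1000).round(1))
```

```text
[[ 0.4124 -0.2365]
 [ 0.4275 -0.4442]
 [ 0.6163 -0.4292]
 [ 0.601  -0.2297]]
floor [[ 0.435  -0.4363]
 [ 0.6025 -0.4245]
 [ 0.4248 -0.2473]
 [ 0.5916 -0.2369]]
0.20832093408620142 0.1893209986514241 yaw 4.161643984119188 4.55283564655692
C [ 0.51434724 -0.33284519] [ 0.51346198 -0.33625167]
blue handle px (116, 185, 15, 13) @.04 ((621.963134765625, -485.35858154296875), (53.19648361206055, 45.62838363647461), 53.12887954711914)
blue handle px (21, 91, 82, 74) @.04 ((377.6496276855469, -848.6669921875), (347.1059265136719, 287.0545654296875), 59.00760269165039)
pedal pad hue check done
0.061 handle [ 0.469 -0.275] stage [-118.9 -328.8]
0 handle [ 0.4735 -0.3358] stage [-112.2 -389.4]
-0.061 handle [ 0.4779 -0.3967] stage [-105.4 -450. ]
```

Emit:
{"method": "play_rows", "body": {"series": [[0.5,[0.8,0,0],[0,0,0]],[0.5,[1,0,0],[0,0,0]],[0.5,[1,0,0],[0,0,0]],[0.5,[1,0,0],[0,0,0]],[0.5,[1,0,0],[0,0,0]],[0.5,[1,0,0],[0,0,0]],[0.5,[1,0,0],[0,0,0]],[0.5,[1,0,0.5],[0,0,0]]]}}

```text
t: 28.58
tool_pos: [0.547, -0.0294, 0.255]
tool_rot: [2.258, 2.176, 0.006]
contact_force: [-0.2, -0.9, 1.0]
opening: 0.0426
grip_force: 0.0
```

Emit:
{"method": "play_rows", "body": {"series": [[0.5,[0.35,0,1],[0,0,0]],[0.5,[0,0,1],[0,0,0]],[0.5,[0,0,0],[0,0,0]],[0.5,[0,0,0],[0,0,0]]]}}

```text
t: 29.08
tool_pos: [0.5476, -0.0144, 0.1544]
tool_rot: [2.262, 2.177, 0.003]
contact_force: [-0.1, -0.2, 0.2]
opening: 0.0427
grip_force: 0.0
```

Run:
```python
from h import *
o=st(); c=cam('wrist')
hsv=cv2.cvtColor(c[0],cv2.COLOR_BGR2HSV)
for n in HUE:
    m=np.zeros(hsv.shape[:2],np.uint8)
    for a,b in HUE[n]: m|=cv2.inRange(hsv,(a,150,60),(b,255,255))
    for k in cv2.findContours(m,0,2)[0]:
        if cv2.contourArea(k)>150:
            r=cv2.minAreaRect((onz(c,k.reshape(-1,2),.06)[:,:2]*1000).astype(np.float32)); print(n,cv2.boundingRect(k),'stage',S(np.array(r[0])/1000)*1000,r[1],r[2])
```

```text
stage xy [-50.4 -65.3] z 0.1544 yaw -2.18 op 0.0427 F [-0.1 -0.2  0.2]
orange (312, 283, 14, 67) stage [ -20.17221588 -162.83439981] (11.191184043884277, 69.65628814697266) 0.09916888922452927
orange (364, 274, 74, 33) stage [  50.00998124 -132.41615519] (60.1231575012207, 30.98299217224121) 11.361007690429688
orange (273, 105, 17, 50) stage [-53.1602932   -0.68327014] (35.07292556762695, 11.518635749816895) 88.0320053100586
blue (273, 4, 18, 59) stage [-52.80130254  62.9496028 ] (35.4991340637207, 11.371675491333008) 87.2095718383789
red (274, 184, 15, 52) stage [-53.5246123  -62.43643162] (42.41175079345703, 11.380499839782715) 87.69473266601562
```

Emit:
{"method": "play_rows", "body": {"series": [[0.5,[0.02,-0.04,0.8],[0,0,0]],[0.5,[0,0,0.9],[0,0,0]],[0.5,[0,0,0.7],[0,0,0]],[0.5,[0,0,0],[0,0,0]],[0,[0,0,0],[0,0,0]],[0,[0,0,0],[0,0,0]],[0,[0,0,0],[0,0,0]],[0,[0,0,0],[0,0,0]]], "force": 80}}

```text
t: 30.12
tool_pos: [0.5465, -0.0139, 0.0357]
tool_rot: [2.262, 2.176, 0.003]
contact_force: [-3.7, -0.4, 6.4]
opening: 0.0104
grip_force: 80.5
```

Emit:
{"method": "play_rows", "body": {"series": [[0,[0,-0.15,0],[0,0,0]],[0,[0,-0.25,0],[0,0,0]],[0,[0,-0.25,0],[0,0,0]],[0,[0,-0.25,0],[0,0,0]],[0,[0,-0.25,0],[0,0,0]],[0,[0,-0.25,0],[0,0,0]],[0,[0,-0.25,0],[0,0,0]],[0,[0,0,0],[0,0,0]]]}}

```text
t: 31.12
tool_pos: [0.4639, -0.0107, 0.0353]
tool_rot: [2.261, 2.175, 0.005]
contact_force: [-2.1, 0.8, 10.9]
opening: 0.0101
grip_force: 81.0
```

Run:
```python
from h import *
st();
```

```text
stage xy [-134.2  -64.9] z 0.0353 yaw -2.23 op 0.0101 F [-2.1  0.8 10.9]
```

Emit:
{"method": "play_rows", "body": {"series": [[0,[0,0,-0.7],[0,0,0]],[0,[0,0,-1],[0,0,0]],[0,[-0.6,0,-0.4],[0,0,0]],[0,[-1,0.1,0],[0,0,0]],[0,[-1,0.1,0],[0,0,0]],[0,[-1,0.1,0],[0,0,0]],[0,[-1,0.1,0],[0,0,0]],[0,[-1,0.1,0],[0,0,0]]]}}

```text
t: 32.12
tool_pos: [0.4753, -0.2921, 0.137]
tool_rot: [-2.263, -2.177, 0.0]
contact_force: [1.2, -0.1, -1.1]
opening: 0.0104
grip_force: 79.4
```

Emit:
{"method": "play_rows", "body": {"series": [[0,[-1,0.06,0],[0,0,0]],[0,[-0.9,0,0],[0,0,0]],[0,[0,0,0],[0,0,-0.76]],[0,[0,0,0],[0,0,0]],[0,[0,0,0],[0,0,0]]]}}

```text
t: 32.75
tool_pos: [0.4753, -0.3853, 0.1369]
tool_rot: [-2.146, -2.293, -0.0]
contact_force: [0.6, 0.1, -0.4]
opening: 0.0104
grip_force: 79.4
```

```bash
cat >> h.py <<'E'
def tgt(p):
    o=st(); a=np.array(p)-np.array(o['tool_pos'])[:2]; y=np.radians(yaw(o)); print('pos',np.round(o['tool_pos'],4),'units tool x,y:',(np.array([-np.sin(y)*a[0]+np.cos(y)*a[1],np.cos(y)*a[0]+np.sin(y)*a[1]])/.05).round(2))
E
python3 - <<'E'
from h import *
tgt([.4772,-.3977])
c=cam('wrist'); np.save('w12.npy',c[0]); np.savez('w12c.npz',K=c[1],D=c[2],C=c[3])
E
```

```text
stage xy [-108.5 -438.8] z 0.1369 yaw 3.81 op 0.0104 F [ 0.6  0.1 -0.4]
pos [ 0.4753 -0.3853  0.1369] units tool x,y: [-0.25  0.02]
```

Emit:
{"method": "play_rows", "body": {"series": [[0,[-0.25,0.02,0],[0,0,0]],[0,[0,0,0.7],[0,0,0]],[0,[0,0,0.8],[0,0,0]],[0,[0,0,0.5],[0,0,0]],[0,[0,0,0.25],[0,0,0]],[0,[0,0,0],[0,0,0]]]}}

```text
t: 33.55
tool_pos: [0.4773, -0.3984, 0.0241]
tool_rot: [-2.145, -2.294, -0.0]
contact_force: [0.2, -0.2, -1.3]
opening: 0.0103
grip_force: 79.4
```

Lower the last few mm, open and rise.

Emit:
{"method": "play_rows", "body": {"series": [[0,[0,0,0.07],[0,0,0]],[0.4,[0,0,0],[0,0,0]],[0.4,[0,0,0],[0,0,0]],[0.4,[0,0,0],[0,0,0]],[0.4,[0,0,-0.8],[0,0,0]],[0.4,[0,0,-1],[0,0,0]],[0.4,[0,0,-1],[0,0,0.76]],[0.4,[0.5,0.4,0],[0,0,0]]]}}

```text
t: 34.55
tool_pos: [0.5005, -0.3777, 0.1683]
tool_rot: [2.259, 2.166, 0.0]
contact_force: [0.1, -0.3, -1.4]
opening: 0.0342
grip_force: 0.0
```

Emit:
{"method": "play_rows", "body": {"series": [[0.4,[1,0.15,0],[0,0,0]],[0.4,[1,0.15,0],[0,0,0]],[0.4,[1,0.15,0],[0,0,0]],[0.4,[1,0.15,0],[0,0,0]],[0.4,[1,0.15,0],[0,0,0]],[0.4,[1,0.1,0],[0,0,0]],[0.4,[1,0,0],[0,0,0]],[0.4,[0,0,0],[0,0,0]]]}}

```text
t: 35.55
tool_pos: [0.5544, -0.0234, 0.1614]
tool_rot: [-2.259, -2.183, -0.001]
contact_force: [-0.0, -0.2, -0.7]
opening: 0.0342
grip_force: 0.0
```

```bash
cat >> h.py <<'E'
def look(names,z,w='wrist'):
    c=cam(w); hsv=cv2.cvtColor(c[0],cv2.COLOR_BGR2HSV)
    for n in names:
        m=np.zeros(hsv.shape[:2],np.uint8)
        for a,b in HUE[n]: m|=cv2.inRange(hsv,(a,150,60),(b,255,255))
        for k in cv2.findContours(m,0,2)[0]:
            if cv2.contourArea(k)>(150 if w=='wrist' else 15):
                r=cv2.minAreaRect((onz(c,k.reshape(-1,2),z)[:,:2]*1000).astype(np.float32)); print(n,cv2.boundingRect(k),'world',np.round(r[0]),'stage',(S(np.array(r[0])/1000)*1000).round(1),np.round(r[1],1),round(r[2],1))
E
python3 - <<'E'
from h import *
st(); look(['orange','blue'],.06); look(['red'],.04,'scene')
E
```

```text
stage xy [-43.3 -74.1] z 0.1614 yaw -1.95 op 0.0342 F [-0.  -0.2 -0.7]
orange (306, 273, 12, 66) world [ 575. -115.] stage [ -19.2 -165.1] [68.8  9.7] 89.2
orange (350, 264, 79, 34) world [644. -87.] stage [  48.6 -134.5] [65.4 30.9] 11.2
orange (265, 93, 16, 49) world [547.  50.] stage [-53.2  -0.7] [34.6 11.5] 87.8
blue (264, 0, 17, 51) world [550. 112.] stage [-53.   60.8] [31.1 11.1] 87.8
red (158, 166, 9, 7) world [ 486. -396.] stage [ -96.9 -449.5] [39.7 17.9] 87.2
red (113, 68, 41, 28) world [ 100. -730.] stage [-470.2 -797.2] [166.3 171. ] 19.2
```

Emit:
{"method": "play_rows", "body": {"series": [[0.4,[0.75,-0.09,0],[0,0,0]],[0.4,[0.75,-0.08,0.3],[0,0,0]],[0.4,[0,0,0.8],[0,0,0]],[0.4,[0,0,0.8],[0,0,0]],[0.4,[0,0,0.6],[0,0,0]],[0.4,[0,0,0],[0,0,0]]]}}

```text
t: 36.4
tool_pos: [0.5466, 0.0478, 0.0334]
tool_rot: [-2.263, -2.173, 0.007]
contact_force: [-0.1, 0.7, 0.4]
opening: 0.034
grip_force: 0.0
```

Run:
```python
from h import *
st()
```

```text
stage xy [-53.9  -3.3] z 0.0334 yaw -2.33 op 0.034 F [-0.1  0.7  0.4]
```

Emit:
{"method": "play_rows", "body": {"series": [[0.4,[0.07,0.03,0],[0,0,0]],[0,[0,0,0],[0,0,0]],[0,[0,0,0],[0,0,0]],[0,[0,0,0],[0,0,0]],[0,[0,-0.15,-0.02],[0,0,0]],[0,[0,-0.25,0],[0,0,0]],[0,[0,-0.25,0],[0,0,0]],[0,[0,-0.25,0],[0,0,0]]]}}

```text
t: 37.4
tool_pos: [0.5057, 0.0542, 0.0382]
tool_rot: [2.263, 2.177, 0.003]
contact_force: [2.0, 0.5, 3.5]
opening: 0.0104
grip_force: 79.2
```

Emit:
{"method": "play_rows", "body": {"series": [[0,[0,-0.25,0],[0,0,0]],[0,[0,-0.25,0],[0,0,0]],[0,[0,-0.25,0],[0,0,0]],[0,[0,0,0],[0,0,0]]]}}

```text
t: 37.9
tool_pos: [0.4671, 0.0558, 0.0379]
tool_rot: [-2.264, -2.178, 0.001]
contact_force: [-2.3, 0.2, 9.5]
opening: 0.0101
grip_force: 80.1
```

Run:
```python
from h import *
tgt([.4731,-.3378])
```

```text
stage xy [-133.6    1.6] z 0.0379 yaw -2.21 op 0.0101 F [-2.3  0.2  9.5]
pos [0.4671 0.0558 0.0379] units tool x,y: [-7.86  0.42]
```

Emit:
{"method": "play_rows", "body": {"series": [[0,[0,0,-0.7],[0,0,0]],[0,[0,0,-1],[0,0,0]],[0,[-0.6,0,-0.4],[0,0,0]],[0,[-1,0.06,0],[0,0,0]],[0,[-1,0.06,0],[0,0,0]],[0,[-1,0.06,0],[0,0,0]],[0,[-1,0.06,0],[0,0,0]],[0,[-1,0.06,0],[0,0,0]]]}}

```text
t: 38.9
tool_pos: [0.4697, -0.2248, 0.1398]
tool_rot: [-2.26, -2.174, 0.002]
contact_force: [0.3, 0.8, -1.2]
opening: 0.0103
grip_force: 78.7
```

Emit:
{"method": "play_rows", "body": {"series": [[0,[-1,0.06,0],[0,0,0]],[0,[-1,0.06,0],[0,0,0]],[0,[0,0,0],[0,0,-0.76]],[0,[0,0,0],[0,0,0]],[0,[0,0,0],[0,0,0]]]}}

```text
t: 39.52
tool_pos: [0.4733, -0.3234, 0.1408]
tool_rot: [-2.144, -2.292, 0.0]
contact_force: [0.6, -0.8, -0.8]
opening: 0.0102
grip_force: 78.6
```

Run:
```python
from h import *
tgt([.4731,-.3378])
```

```text
stage xy [-112.8 -377. ] z 0.1408 yaw 3.81 op 0.0102 F [ 0.6 -0.8 -0.8]
pos [ 0.4733 -0.3234  0.1408] units tool x,y: [-0.29 -0.02]
```

Emit:
{"method": "play_rows", "body": {"series": [[0,[-0.27,-0.02,0],[0,0,0]],[0,[0,0,0.7],[0,0,0]],[0,[0,0,0.8],[0,0,0]],[0,[0,0,0.5],[0,0,0]],[0,[0,0,0.25],[0,0,0]],[0,[0,0,0.05],[0,0,0]],[0,[0,0,0],[0,0,0]]]}}

```text
t: 40.4
tool_pos: [0.475, -0.3391, 0.0284]
tool_rot: [2.144, 2.294, -0.0]
contact_force: [0.1, -1.1, -1.9]
opening: 0.0104
grip_force: 78.6
```

Emit:
{"method": "play_rows", "body": {"series": [[0,[0,0,0.08],[0,0,0]],[0,[0,0,0.05],[0,0,0]],[0.4,[0,0,0],[0,0,0]],[0.4,[0,0,0],[0,0,0]],[0.4,[0,0,0],[0,0,0]],[0.4,[0,0,-0.8],[0,0,0]],[0.4,[0,0,-1],[0,0,0]],[0.4,[0,0,-1],[0,0,0.76]]]}}

```text
t: 41.4
tool_pos: [0.474, -0.3381, 0.1618]
tool_rot: [-2.267, -2.174, -0.0]
contact_force: [1.2, -0.5, -0.2]
opening: 0.0344
grip_force: 0.0
```

Emit:
{"method": "play_rows", "body": {"series": [[0.4,[0.8,0.2,0],[0,0,0]],[0.4,[1,0.2,0],[0,0,0]],[0.4,[1,0.2,0],[0,0,0]],[0.4,[1,0.2,0],[0,0,0]],[0.4,[1,0.2,0],[0,0,0]],[0.4,[1,0.2,0],[0,0,0]],[0.4,[1,0,0],[0,0,0]],[0.4,[1,0,0],[0,0,0]]]}}

```text
t: 42.4
tool_pos: [0.5492, 0.0507, 0.1607]
tool_rot: [2.264, 2.178, 0.0]
contact_force: [0.7, -0.5, -0.3]
opening: 0.0341
grip_force: 0.0
```

Emit:
{"method": "play_rows", "body": {"series": [[0.4,[0.5,0,0],[0,0,0]],[0.4,[0,0,0],[0,0,0]],[0.4,[0,0,0],[0,0,0]]]}}

```text
t: 42.78
tool_pos: [0.5502, 0.0734, 0.1606]
tool_rot: [2.264, 2.178, -0.001]
contact_force: [0.5, 0.1, 0.7]
opening: 0.0343
grip_force: 0.0
```

Run:
```python
from h import *
st(); look(['blue'],.06); look(['red','orange'],.04,'scene')
```

```text
stage xy [-51.2  22.5] z 0.1606 yaw -2.24 op 0.0343 F [0.5 0.1 0.7]
blue (276, 137, 15, 47) world [550. 115.] stage [-52.9  63.8] [35.7 11.1] 87.7
red (158, 166, 9, 7) world [ 486. -396.] stage [ -96.9 -449.5] [39.7 17.9] 87.2
red (113, 68, 41, 29) world [ 103. -729.] stage [-467.5 -796.1] [172.1 171. ] 19.2
orange (173, 170, 9, 6) world [ 483. -337.] stage [-102.2 -389.9] [19.3 38.2] 2.1
```

Emit:
{"method": "play_rows", "body": {"series": [[0.4,[0.42,-0.02,0],[0,0,0]],[0.4,[0.42,0,0.3],[0,0,0]],[0.4,[0,0,0.8],[0,0,0]],[0.4,[0,0,0.8],[0,0,0]],[0.4,[0,0,0.57],[0,0,0]],[0.4,[0,0,0],[0,0,0]]]}}

```text
t: 43.62
tool_pos: [0.5486, 0.1148, 0.0344]
tool_rot: [-2.263, -2.174, 0.007]
contact_force: [-0.8, 0.1, 0.8]
opening: 0.0343
grip_force: 0.0
```

Run:
```python
from h import *
st()
```

```text
stage xy [-54.4  63.8] z 0.0344 yaw -2.31 op 0.0343 F [-0.8  0.1  0.8]
```

Emit:
{"method": "play_rows", "body": {"series": [[0.4,[0,0.04,0],[0,0,0]],[0,[0,0,0],[0,0,0]],[0,[0,0,0],[0,0,0]],[0,[0,0,0],[0,0,0]],[0,[0,-0.15,-0.02],[0,0,0]],[0,[0,-0.25,0],[0,0,0]],[0,[0,-0.25,0],[0,0,0]],[0,[0,-0.25,0],[0,0,0]]]}}

```text
t: 44.62
tool_pos: [0.5081, 0.1178, 0.0392]
tool_rot: [2.263, 2.177, 0.003]
contact_force: [2.2, 0.3, 1.8]
opening: 0.0104
grip_force: 79.2
```

Emit:
{"method": "play_rows", "body": {"series": [[0,[0,-0.25,0],[0,0,0]],[0,[0,-0.25,0],[0,0,0]],[0,[0,-0.25,0],[0,0,0]],[0,[0,0,0],[0,0,0]]]}}

```text
t: 45.12
tool_pos: [0.4694, 0.1193, 0.0389]
tool_rot: [-2.263, -2.178, 0.001]
contact_force: [-2.2, 0.6, 11.3]
opening: 0.0102
grip_force: 80.1
```

Run:
```python
from h import *
tgt([.469,-.2769])
```

```text
stage xy [-133.7   65.2] z 0.0389 yaw -2.21 op 0.0102 F [-2.2  0.6 11.3]
pos [0.4694 0.1193 0.0389] units tool x,y: [-7.92  0.3 ]
```

Emit:
{"method": "play_rows", "body": {"series": [[0,[0,0,-0.7],[0,0,0]],[0,[0,0,-1],[0,0,0]],[0,[-0.6,0,-0.4],[0,0,0]],[0,[-1,0.05,0],[0,0,0]],[0,[-1,0.05,0],[0,0,0]],[0,[-1,0.05,0],[0,0,0]],[0,[-1,0.05,0],[0,0,0]],[0,[-1,0.05,0],[0,0,0]]]}}

```text
t: 46.12
tool_pos: [0.4696, -0.1614, 0.1409]
tool_rot: [-2.26, -2.174, 0.002]
contact_force: [1.0, -0.5, -1.3]
opening: 0.0103
grip_force: 78.7
```

Emit:
{"method": "play_rows", "body": {"series": [[0,[-1,0.05,0],[0,0,0]],[0,[-1,0,0],[0,0,0]],[0,[-0.2,0,0],[0,0,-0.76]],[0,[0,0,0],[0,0,0]],[0,[0,0,0],[0,0,0]]]}}

```text
t: 46.75
tool_pos: [0.4694, -0.2697, 0.1418]
tool_rot: [-2.144, -2.292, -0.0]
contact_force: [-0.2, 0.0, -0.6]
opening: 0.0102
grip_force: 78.6
```

Run:
```python
from h import *
tgt([.469,-.2769])
```

```text
stage xy [-118.8 -323.5] z 0.1418 yaw 3.81 op 0.0102 F [-0.2  0.  -0.6]
pos [ 0.4694 -0.2697  0.1418] units tool x,y: [-0.14 -0.02]
```

Emit:
{"method": "play_rows", "body": {"series": [[0,[-0.12,-0.02,0],[0,0,0]],[0,[0,0,0.7],[0,0,0]],[0,[0,0,0.8],[0,0,0]],[0,[0,0,0.5],[0,0,0]],[0,[0,0,0.25],[0,0,0]],[0,[0,0,0.05],[0,0,0]],[0,[0,0,0],[0,0,0]]]}}

```text
t: 47.62
tool_pos: [0.4709, -0.278, 0.0304]
tool_rot: [2.143, 2.293, 0.0]
contact_force: [-3.2, 1.0, 4.0]
opening: 0.0105
grip_force: 79.4
```

Run:
```python
from h import *
tgt([.469,-.2769]); look(['orange','red'],.04,'scene'); look(['orange','red'],.044,'side'); look(['blue'],.05,'side')
c=cam('wrist'); np.save('w13.npy',c[0]); o=ctrl.get_obs(); y=np.radians(yaw(o)); ex=np.array([np.cos(y),np.sin(y)]); ey=np.array([-ex[1],ex[0]]); p=np.array(o['tool_pos'])[:2]
g=cv2.cvtColor(c[0],cv2.COLOR_BGR2GRAY)
for x in (.02,.05,.07,.10,.115):
    Q=np.array([[*(p+x*ex+t*ey),.012] for t in np.arange(-.04,.07,.0025)]); q=proj(c,Q).round().astype(int)
    print(x,[int(g[v,u]) if 0<=v<420 and 0<=u<560 else -1 for u,v in q])
```

```text
stage xy [-116.9 -331.7] z 0.0304 yaw 3.88 op 0.0105 F [-3.2  1.   4. ]
pos [ 0.4709 -0.278   0.0304] units tool x,y: [ 0.02 -0.04]
red (158, 166, 9, 7) world [ 486. -396.] stage [ -96.9 -449.5] [39.7 17.9] 87.2
red (113, 68, 41, 28) world [ 100. -730.] stage [-470.2 -797.2] [166.3 171. ] 19.2
orange (417, 282, 14, 9) world [-13. 114.] stage [-615.3   41. ] [34.1 25.7] 82.7
orange (425, 276, 45, 22) world [-82.  73.] stage [-683.1   -2.4] [158.7  57.8] 63.1
orange (400, 264, 17, 21) world [49. 97.] stage [-552.8   26.4] [34.6 90.2] 44.8
orange (401, 210, 11, 16) world [ 193. -171.] stage [-398.3 -235.4] [31.5 94.8] 23.0
orange (188, 210, 17, 11) world [730. 271.] stage [120.7 227. ] [54.1 54.6] 54.6
orange (403, 201, 8, 8) world [ 230. -244.] stage [-359.2 -306.7] [18.9 46.3] 38.0
orange (475, 199, 7, 10) world [  35. -419.] stage [-546.8 -488.9] [21.1 64.4] 26.9
orange (373, 199, 32, 31) world [ 244. -153.] stage [-348.  -215.8] [101.6 182.9] 35.5
orange (415, 191, 33, 33) world [ 160. -288.] stage [-427.4 -354.1] [100.8 206.7] 41.1
orange (360, 176, 7, 12) world [ 432. -283.] stage
[... 2076 characters left out ...]
18, 119, 113, 112, 116, 117, 119, 117, 114, 114]
0.07 [12, 173, 171, 172, 179, 181, 182, 151, 151, 64, 50, 50, 51, 86, 151, 151, 152, 151, 150, 150, 151, 151, 151, 152, 150, 79, 85, 175, 175, 174, 166, 171, 171, 167, 56, 110, 115, 116, 114, 117, 118, 110, 111, 109, 109]
0.1 [170, 170, 170, 170, 169, 170, 170, 169, 168, 170, 167, 170, 169, 170, 170, 171, 168, 171, 172, 172, 173, 172, 173, 174, 176, 177, 175, 176, 175, 179, 158, 163, 164, 163, 81, 50, 106, 111, 118, 118, 114, 117, 115, 110, 111]
0.115 [91, 91, 91, 91, 92, 93, 93, 92, 92, 93, 92, 93, 93, 93, 93, 94, 93, 93, 93, 93, 93, 95, 94, 92, 94, 92, 93, 94, 92, 91, 155, 161, 163, 162, 123, 115, 116, 117, 112, 109, 114, 118, 115, 113, 113]
```

Emit:
{"method": "play_rows", "body": {"series": [[0,[0.05,0,-0.04],[0,0,0]],[0,[0,0,0],[0,0,0]]]}}

```text
t: 48.08
tool_pos: [0.47, -0.2747, 0.0306]
tool_rot: [2.144, 2.294, 0.001]
contact_force: [-0.6, 1.5, 2.2]
opening: 0.0103
grip_force: 79.1
```

Emit:
{"method": "play_rows", "body": {"series": [[0,[0,0,0.06],[0,0,0]],[0,[0,0,0.03],[0,0,0]],[0,[0,0,0],[0,0,0]]]}}

```text
t: 48.45
tool_pos: [0.4704, -0.2756, 0.0289]
tool_rot: [2.144, 2.295, -0.001]
contact_force: [-9.5, 4.0, 19.6]
opening: 0.0104
grip_force: 82.2
```

Run:
```python
from h import *
st(); c=cam('wrist'); o=ctrl.get_obs(); p=np.array(o['tool_pos'])
# bar/glass row: glass trailing-to-front +y edge height check via two views: wrist and scene blue handle top
s=cam('scene'); g=s[0]; hsv=cv2.cvtColor(g,cv2.COLOR_BGR2HSV)
ty=np.radians(3.9); ex=np.array([np.cos(ty),np.sin(ty)]); ey=np.array([-ex[1],ex[0]]); C=np.array([.5137,-.3355])
for x in(-.03,.0,.02,.045,.051,.06):
    q=proj(s,[[*(C+x*ex+t*ey),.009] for t in np.arange(-.1,.101,.005)]).round().astype(int)
    print(x,[int(g[v,u].mean()) for u,v in q])
```

```text
stage xy [-117.6 -329.3] z 0.0289 yaw 3.89 op 0.0104 F [-9.5  4.  19.6]
-0.03 [100, 85, 112, 134, 122, 109, 125, 115, 113, 107, 123, 120, 126, 142, 150, 152, 153, 152, 153, 153, 153, 144, 133, 116, 74, 64, 78, 101, 132, 135, 133, 119, 125, 124, 120, 129, 123, 125, 139, 132, 104]
0.0 [97, 84, 111, 135, 119, 75, 64, 63, 70, 111, 121, 129, 129, 141, 150, 151, 151, 150, 152, 151, 152, 145, 134, 111, 87, 105, 118, 135, 116, 63, 57, 50, 69, 93, 132, 131, 128, 121, 145, 142, 122]
0.02 [93, 84, 111, 133, 132, 113, 110, 101, 68, 73, 98, 121, 130, 142, 150, 153, 152, 151, 152, 152, 150, 137, 134, 136, 135, 138, 142, 145, 143, 127, 105, 106, 86, 93, 107, 122, 125, 132, 141, 141, 116]
0.045 [98, 79, 116, 132, 138, 137, 135, 134, 136, 135, 135, 133, 129, 133, 149, 152, 152, 152, 151, 152, 152, 151, 152, 152, 152, 150, 148, 143, 140, 139, 136, 132, 137, 136, 135, 135, 121, 118, 134, 139, 115]
0.051 [112, 84, 104, 132, 138, 138, 135, 137, 138, 137, 137, 137, 131, 142, 151, 152, 152, 151, 152, 151, 152, 152, 152, 152, 152, 149, 145, 130, 129, 134, 135, 128, 131, 135, 127, 130, 128, 117, 140, 144, 133]
0.06 [114, 79, 97, 131, 137, 136, 140, 138, 139, 137, 140, 140, 138, 149, 151, 154, 152, 153, 152, 153, 152, 153, 153, 152, 153, 153, 150, 146, 135, 132, 132, 143, 135, 131, 142, 135, 126, 125, 143, 145, 115]
```

The plate is resting on something. The scene profile shows bare floor where orange was placed, so orange was knocked towards +y. I'll lift and re-measure.

Emit:
{"method": "play_rows", "body": {"series": [[0,[0,0,-0.6],[0,0,0]],[0,[0,0,-1],[0,0,0]],[0,[0,0,-1],[0,0,0]],[0,[-0.7,0,-0.6],[0,0,0]],[0,[-1,0,0],[0,0,0]],[0,[-1,0,0],[0,0,0]],[0,[0,0,0],[0,0,0]],[0,[0,0,0],[0,0,0]]]}}

```text
t: 49.55
tool_pos: [0.4783, -0.4089, 0.1846]
tool_rot: [-2.144, -2.293, -0.001]
contact_force: [0.5, 0.2, -0.5]
opening: 0.0102
grip_force: 78.7
```

Run:
```python
from h import *
o=st(); print(o['tool_pos'])
c=cam('wrist'); np.save('w14.npy',c[0]); np.savez('w14c.npz',K=c[1],D=c[2],C=c[3]); hsv=cv2.cvtColor(c[0],cv2.COLOR_BGR2HSV)
look(['orange','red'],.044)
# moss dots
m=cv2.inRange(hsv,(35,100,20),(75,255,140))
for k in cv2.findContours(m,0,2)[0]:
    if cv2.contourArea(k)>60: (u,v),r=cv2.minEnclosingCircle(k); print('dot',round(u),round(v),round(r),onz(c,[(u,v)],.009)[0,:2].round(3))
s=cam('scene'); hs=cv2.cvtColor(s[0],cv2.COLOR_BGR2HSV)
for n,a in(('orange',(5,18)),('red',(0,4))):
    mm=cv2.inRange(hs,(a[0],150,60),(a[1],255,255))[140:220,130:220]
    for k in cv2.findContours(mm,0,2)[0]: 
        if cv2.contourArea(k)>8: print(n,cv2.boundingRect(k),onz(s,[np.array(cv2.minEnclosingCircle(k)[0])+[130,140]],.035)[0].round(3))
```

```text
stage xy [-104.5 -462.2] z 0.1846 yaw 3.84 op 0.0102 F [ 0.5  0.2 -0.5]
[ 0.47829243 -0.40885537  0.18460978]
orange (244, 57, 17, 46) world [ 444. -307.] stage [-143.1 -361.6] [13.7 35.3] 2.6
red (278, 166, 13, 43) world [ 477. -398.] stage [-106.5 -451.2] [11.4 39.9] 3.8
dot 13 387 19 [ 0.135 -0.702]
dot 401 275 11 [ 0.618 -0.5  ]
dot 390 251 14 [ 0.599 -0.471]
dot 350 262 32 [ 0.557 -0.487]
dot 348 189 6 [ 0.543 -0.404]
dot 326 174 22 [ 0.519 -0.39 ]
dot 324 95 6 [ 0.509 -0.313]
dot 300 78 24 [ 0.486 -0.3  ]
dot 555 87 65 [ 0.731 -0.29 ]
orange (55, 26, 8, 7) [ 0.451 -0.305  0.035]
red (28, 27, 9, 6) [ 0.485 -0.399  0.035]
```

Orange was knocked to handle (0.444,-0.307), tray y about +33 mm, which leaves no free slot for blue. I'll park blue flat on the bay 3 deck short of the lips, re-seat orange, then fetch blue.

Emit:
{"method": "play_rows", "body": {"series": [[0,[0,0,0],[0,0,0.76]],[0,[0.8,0,0],[0,0,0]],[0,[1,0,0],[0,0,0]],[0,[1,0,0],[0,0,0]],[0,[1,0,0],[0,0,0]],[0,[1,0,0],[0,0,0]],[0,[1,0,0],[0,0,0]],[0,[1,0,0],[0,0,0]]]}}

```text
t: 50.7
tool_pos: [0.4913, -0.0672, 0.1859]
tool_rot: [2.262, 2.179, 0.001]
contact_force: [0.4, 0.2, -0.6]
opening: 0.0101
grip_force: 78.8
```

Emit:
{"method": "play_rows", "body": {"series": [[0,[0.25,0,0],[0,0,0]],[0,[0,0,0.8],[0,0,0]],[0,[0,0,1],[0,0,0]],[0,[0,0,0.6],[0,0,0]],[0,[0,0,0],[0,0,0]],[0,[0,0,0],[0,0,0]]]}}

```text
t: 51.45
tool_pos: [0.4934, -0.0577, 0.0673]
tool_rot: [2.263, 2.176, 0.002]
contact_force: [0.2, -0.1, 0.3]
opening: 0.0101
grip_force: 78.7
```

Run:
```python
from h import *
st()
```

```text
stage xy [-103.  -110.7] z 0.0673 yaw -2.22 op 0.0101 F [ 0.2 -0.1  0.3]
```

Emit:
{"method": "play_rows", "body": {"series": [[0,[0.5,0.02,0],[0,0,0]],[0,[0.48,0.02,0],[0,0,0]],[0,[0,0,0],[0,0,0]],[0,[0,0,0.25],[0,0,0]],[0,[0,0,0.22],[0,0,0]],[0,[0,0,0],[0,0,0]]]}}

```text
t: 52.2
tool_pos: [0.4948, -0.0086, 0.0403]
tool_rot: [-2.263, -2.175, 0.004]
contact_force: [-0.1, -0.2, -1.2]
opening: 0.0104
grip_force: 78.8
```

Run:
```python
from h import *
st()
```

```text
stage xy [-103.4  -61.6] z 0.0403 yaw -2.27 op 0.0104 F [-0.1 -0.2 -1.2]
```

Emit:
{"method": "play_rows", "body": {"series": [[0,[0,0,0.03],[0,0,0]],[0.4,[0,0,0],[0,0,0]],[0.4,[0,0,0],[0,0,0]],[0.4,[0,0,0],[0,0,0]],[0.4,[0,0,-0.8],[0,0,0]],[0.4,[0,0,-1],[0,0,0]],[0.4,[-0.6,-0.1,-0.7],[0,0,0]],[0.4,[-1,-0.2,0],[0,0,0]]]}}

```text
t: 53.2
tool_pos: [0.4807, -0.0885, 0.1705]
tool_rot: [2.255, 2.176, 0.007]
contact_force: [-0.5, -0.6, 0.6]
opening: 0.0342
grip_force: 0.0
```

Emit:
{"method": "play_rows", "body": {"series": [[0.4,[-1,-0.2,0],[0,0,0]],[0.4,[-1,-0.2,0],[0,0,0]],[0.4,[-1,-0.1,0],[0,0,0]],[0.4,[-1,0,0],[0,0,0]],[0.4,[-0.3,0,0],[0,0,-0.65]],[0.4,[0,0,0],[0,0,0]],[0.4,[0,0,0],[0,0,0]]]}}

```text
t: 54.08
tool_pos: [0.4448, -0.3008, 0.1656]
tool_rot: [-2.163, -2.277, -0.0]
contact_force: [-0.0, -0.7, 0.5]
opening: 0.0338
grip_force: 0.0
```

Run:
```python
from h import *
tgt([.443,-.307]); look(['orange'],.044)
```

```text
stage xy [-142.1 -355.5] z 0.1656 yaw 2.94 op 0.0338 F [-0.  -0.7  0.5]
pos [ 0.4448 -0.3008  0.1656] units tool x,y: [-0.12 -0.04]
orange (276, 183, 14, 47) world [ 443. -303.] stage [-144.2 -357.8] [11.4 42.3] 2.4
orange (438, 0, 122, 86) world [ 607. -164.] stage [  14.9 -212.7] [99.3 59.1] 3.4
```

Emit:
{"method": "play_rows", "body": {"series": [[0.4,[-0.11,-0.04,0.3],[0,0,0]],[0.4,[0,0,0.8],[0,0,0]],[0.4,[0,0,0.8],[0,0,0]],[0.4,[0,0,0.6],[0,0,0]],[0.4,[0,0,0.15],[0,0,0]],[0.4,[0,0,0],[0,0,0]]]}}

```text
t: 54.88
tool_pos: [0.443, -0.3068, 0.0329]
tool_rot: [-2.162, -2.278, 0.0]
contact_force: [-0.8, 0.2, 1.4]
opening: 0.0341
grip_force: 0.0
```

Run:
```python
from h import *
tgt([.443,-.307])
```

```text
stage xy [-143.7 -361.6] z 0.0329 yaw 2.99 op 0.0341 F [-0.8  0.2  1.4]
pos [ 0.443  -0.3068  0.0329] units tool x,y: [-0.  0.]
```

Emit:
{"method": "play_rows", "body": {"series": [[0.4,[0,0,0.05],[0,0,0]],[0,[0,0,0],[0,0,0]],[0,[0,0,0],[0,0,0]],[0,[0,0,0],[0,0,0]],[0,[0,0,-0.4],[0,0,0]],[0,[0.28,0.28,0],[0,0,0]],[0,[0.28,0.28,0],[0,0,0]],[0,[0,0,0],[0,0,0]]]}}

```text
t: 55.88
tool_pos: [0.47, -0.2755, 0.0494]
tool_rot: [-2.158, -2.28, 0.0]
contact_force: [-0.5, 0.6, -2.0]
opening: 0.0097
grip_force: 79.8
```

Run:
```python
from h import *
tgt([.469,-.2775])
```

```text
stage xy [-118.  -329.3] z 0.0494 yaw 3.14 op 0.0097 F [-0.5  0.6 -2. ]
pos [ 0.47   -0.2755  0.0494] units tool x,y: [-0.04 -0.02]
```

Lower by 19 mm to the bench contact height, release and go back for blue.

Emit:
{"method": "play_rows", "body": {"series": [[0,[-0.02,0,0.2],[0,0,0]],[0,[0,0,0.16],[0,0,0]],[0,[0,0,0],[0,0,0]],[0,[0,0,0],[0,0,0]]]}}

```text
t: 56.38
tool_pos: [0.4694, -0.2788, 0.0322]
tool_rot: [-2.163, -2.278, 0.0]
contact_force: [0.5, -0.7, -0.5]
opening: 0.0096
grip_force: 79.9
```

Emit:
{"method": "play_rows", "body": {"series": [[0,[0,0,0.03],[0,0,0]],[0.4,[0,0,0],[0,0,0]],[0.4,[0,0,0],[0,0,0]],[0.4,[0,0,0],[0,0,0]],[0.4,[0,0,-0.8],[0,0,0]],[0.4,[0,0,-1],[0,0,0]],[0.4,[0,0,-0.9],[0,0,0.66]],[0.4,[0.8,0,0],[0,0,0]]]}}

```text
t: 57.38
tool_pos: [0.4739, -0.2416, 0.1719]
tool_rot: [2.262, 2.165, 0.003]
contact_force: [-0.1, -0.0, -0.1]
opening: 0.0343
grip_force: 0.0
```

Emit:
{"method": "play_rows", "body": {"series": [[0.4,[1,0.1,0],[0,0,0]],[0.4,[1,0.1,0],[0,0,0]],[0.4,[1,0.1,0],[0,0,0]],[0.4,[1,0,0],[0,0,0]],[0.4,[0.6,0,0],[0,0,0]],[0.4,[0,0,0],[0,0,0]],[0.4,[0,0,0],[0,0,0]]]}}

```text
t: 58.25
tool_pos: [0.4955, -0.01, 0.1661]
tool_rot: [2.266, 2.176, -0.001]
contact_force: [-0.2, -0.0, -0.6]
opening: 0.0339
grip_force: 0.0
```

Run:
```python
from h import *
tgt([.4948,-.0110]); look(['blue'],.06)
s=cam('scene'); hs=cv2.cvtColor(s[0],cv2.COLOR_BGR2HSV)
for n,a in(('orange',(5,18)),('red',(0,4))):
    mm=cv2.inRange(hs,(a[0],150,60),(a[1],255,255))[140:220,130:220]
    for k in cv2.findContours(mm,0,2)[0]: 
        if cv2.contourArea(k)>8: print(n,cv2.boundingRect(k),onz(s,[np.array(cv2.minEnclosingCircle(k)[0])+[130,140]],.035)[0].round(3))
```

```text
stage xy [-102.7  -63. ] z 0.1661 yaw -2.31 op 0.0339 F [-0.2 -0.  -0.6]
pos [ 0.4955 -0.01    0.1661] units tool x,y: [-0.02 -0.01]
blue (277, 188, 15, 42) world [495. -10.] stage [-103.6  -62.7] [35.7 11.4] 88.0
orange (59, 33, 8, 7) [ 0.476 -0.277  0.035]
red (28, 26, 9, 7) [ 0.485 -0.399  0.035]
```

Emit:
{"method": "play_rows", "body": {"series": [[0.4,[-0.02,-0.01,0.5],[0,0,0]],[0.4,[0,0,0.8],[0,0,0]],[0.4,[0,0,0.8],[0,0,0]],[0.4,[0,0,0.48],[0,0,0]],[0.4,[0,0,0],[0,0,0]],[0,[0,0,0],[0,0,0]],[0,[0,0,0],[0,0,0]],[0,[0,0,0],[0,0,0]]]}}

```text
t: 59.35
tool_pos: [0.4963, -0.0109, 0.0389]
tool_rot: [2.263, 2.174, 0.003]
contact_force: [0.3, -0.9, 4.5]
opening: 0.0101
grip_force: 79.5
```

Emit:
{"method": "play_rows", "body": {"series": [[0,[0,0,-0.6],[0,0,0]],[0,[0,0,-1],[0,0,0]],[0,[-0.6,-0.1,-0.5],[0,0,0]],[0,[-1,-0.05,0],[0,0,0]],[0,[-1,-0.05,0],[0,0,0]],[0,[-1,-0.05,0],[0,0,0]],[0,[-1,0,0],[0,0,0]],[0,[-1,0,0],[0,0,0]]]}}

```text
t: 60.35
tool_pos: [0.471, -0.2913, 0.1425]
tool_rot: [2.265, 2.176, 0.001]
contact_force: [1.2, -1.0, -0.8]
opening: 0.01
grip_force: 78.9
```

Emit:
{"method": "play_rows", "body": {"series": [[0,[-0.8,0,0],[0,0,0]],[0,[0,0,0],[0,0,-0.76]],[0,[0,0,0],[0,0,0]],[0,[0,0,0],[0,0,0]]]}}

```text
t: 60.85
tool_pos: [0.4696, -0.3292, 0.1421]
tool_rot: [-2.148, -2.292, -0.0]
contact_force: [-0.1, 0.4, -0.7]
opening: 0.0102
grip_force: 78.8
```

Run:
```python
from h import *
tgt([.473,-.3375]); look(['orange'],.044)
```

```text
stage xy [-116.3 -383. ] z 0.1421 yaw 3.73 op 0.0102 F [-0.1  0.4 -0.7]
pos [ 0.4696 -0.3292  0.1421] units tool x,y: [-0.17  0.06]
orange (280, 122, 17, 50) world [ 468. -277.] stage [-119.7 -330.9] [11.8 36.6] 2.4
orange (430, 0, 130, 48) world [ 607. -185.] stage [  15.6 -233.1] [93.5 28.6] 2.8
```

Emit:
{"method": "play_rows", "body": {"series": [[0,[-0.16,0.06,0],[0,0,0]],[0,[0,0,0.7],[0,0,0]],[0,[0,0,0.8],[0,0,0]],[0,[0,0,0.5],[0,0,0]],[0,[0,0,0.25],[0,0,0]],[0,[0,0,0.05],[0,0,0]],[0,[0,0,0.06],[0,0,0]],[0,[0,0,0],[0,0,0]]]}}

```text
t: 61.9
tool_pos: [0.4737, -0.3381, 0.0252]
tool_rot: [2.146, 2.292, 0.0]
contact_force: [0.2, -1.3, -0.7]
opening: 0.0101
grip_force: 78.9
```

No contact this time. Lower the last 2 mm, release, rise and clear the view.

Emit:
{"method": "play_rows", "body": {"series": [[0,[0,0,0.04],[0,0,0]],[0.4,[0,0,0],[0,0,0]],[0.4,[0,0,0],[0,0,0]],[0.4,[0,0,0],[0,0,0]],[0.4,[0,0,-0.8],[0,0,0]],[0.4,[0,0,-1],[0,0,0]],[0.4,[0,0,-1],[0,0,0]],[0.4,[-1,0,-0.5],[0,0,0]]]}}

```text
t: 62.9
tool_pos: [0.4779, -0.3869, 0.1914]
tool_rot: [2.139, 2.294, 0.001]
contact_force: [0.4, -0.3, 0.2]
opening: 0.0342
grip_force: 0.0
```

Emit:
{"method": "play_rows", "body": {"series": [[0.4,[-0.6,0,0],[0,0,0]],[0.4,[0,0,0],[0,0,0]],[0.4,[0,0,0],[0,0,0]]]}}

```text
t: 63.28
tool_pos: [0.4781, -0.4166, 0.1864]
tool_rot: [-2.146, -2.292, -0.001]
contact_force: [-0.5, 0.5, 0.6]
opening: 0.0346
grip_force: 0.0
```

Run:
```python
from h import *
o=st(); look(['orange','red','blue'],.044)
c=cam('wrist'); ty=np.radians(3.9); ex=np.array([np.cos(ty),np.sin(ty)]); ey=np.array([-ex[1],ex[0]]); C=np.array([.5137,-.3355]); g=cv2.cvtColor(c[0],cv2.COLOR_BGR2GRAY)
for x in(-.02,.036,.05):
    q=proj(c,[[*(C+x*ex+t*ey),.009] for t in np.arange(-.1,.101,.004)]).round().astype(int)
    print(x,[int(g[v,u]) if 0<=v<420 and 0<=u<560 else -1 for u,v in q])
```

```text
stage xy [-104.4 -470. ] z 0.1864 yaw 3.78 op 0.0346 F [-0.5  0.5  0.6]
orange (277, 9, 16, 54) world [ 469. -280.] stage [-119.3 -333.6] [11.8 39.3] 2.4
red (279, 158, 13, 42) world [ 477. -398.] stage [-106.3 -451.6] [11.3 38.5] 3.7
blue (0, 359, 38, 31) world [ 181. -649.] stage [-392.8 -713.5] [12.5 52.8] 44.5
blue (439, 242, 65, 54) world [ 671. -477.] stage [  90.7 -523.2] [64.7 57.8] 20.6
blue (278, 88, 14, 42) world [ 472. -337.] stage [-113.1 -390.2] [11.4 34. ] 3.4
-0.02 [180, 64, 68, 184, 157, 158, 158, 159, 158, 160, 110, 59, 162, 163, 163, 164, 182, 190, 189, 158, 170, 169, 170, 171, 172, 175, 65, 66, 184, 176, 174, 173, 192, 191, 176, 175, 174, 175, 173, 174, 176, 83, 47, 171, 173, 173, 207, 189, 97, -1, -1]
0.036 [170, 105, 66, 194, 160, 159, 160, 160, 159, 159, 159, 159, 161, 162, 160, 162, 189, 188, 189, 150, 164, 165, 165, 166, 167, 168, 168, 169, 170, 170, 171, 169, 190, 195, 173, 172, 171, 171, 172, 170, 169, 170, 170, 169, 171, 170, 191, 188, 190, -1, -1]
0.05 [171, 87, 65, 171, 155, 149, 163, 157, 151, 164, 159, 151, 144, 159, 150, 143, 187, 183, 187, 168, 166, 158, 172, 166, 158, 171, 165, 155, 172, 164, 152, 170, 191, 181, 179, 173, 181, 175, 158, 177, 158, 149, 159, 150, 161, 147, 160, 193, 192, -1, -1]
```

All three plates lie in separate strips with floor visible between them, and the gripper is clear.

```bash
python3 -c "
from h import *
print(ctrl.finish_job())"
```

```text
the job is handed in; nothing more can be done
None
```

The job is handed in: all three plates were slid home, the pedal was held at its stop for over a second and let up, and the plates now lie flat side by side in the tray (orange was re-seated after being knocked aside); the judging result was not shown to me.

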